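# Load the cam-lock clamping fixture with toppled posts

## Robot

A 7-joint arm with a two-finger parallel gripper is mounted at the origin on the work surface. World frame = base frame: x ahead of the robot, y to its left, z up, the work surface at z = 0. Lengths are in m, angles in rad, forces in N, time in s.
With the tool pointing down it reaches from about 0.425 to 0.875 m from the base axis. Payload 4.7 kg.
Tool frame: the origin (TCP) lies at the very end of the fingers, on their centre line; the grasp point (between the pads) lies behind it (ctrl.tcp_to_grasp is the y of the grasp point in the tool frame, in m); y points along the fingers, x is the direction in which the jaws open and shut, and the axes are right-handed (so a half turn about y gives the same grasp; the last joint's range is limited). The gripper opens to 87 mm and grips with 3 to 60 N. Pads are 19 mm wide; open, the fingers measure 117 mm over their backs; the gripper's body (75 mm by 190 mm) begins 51 mm behind the grasp point.
Start: joints at [1.207, 0.321, -0.07, 1.45, 0.023, 1.371, -0.057], TCP at [0.24, -0.604, 0.223] pointing down, gripper open.
Joint ranges: [-2.86, 2.86], [-0.3, 2.09], [-1.38, 1.24], [0.06, 2.45], [-1.56, 4.7], [0.09, 2.05], [-2.69, 2.69]. Speed limits (rad/s): [2.57, 2.57, 3.14, 3.14, 3.14, 3.14, 3.14].

## Interface

Orientations are given as a rotation vector (axis times angle).
In Python, from bench import ctrl, get_image, workorder gives the robot as it stands.
- The arm moves only by the tool drive_tool, never from a script. Its argument "increments" is text: rows parted by semicolons, each of 5 numbers parted by spaces: the shift along the tool's x, y, z in mm, then the turn about the tool's y in degrees, then the closure in counts, from 0 (fully open) to 255 (shut). In form: tx ty tz yaw fingers; .... A call has 1 to 20 rows; each row shifts and turns the commanded pose from where the row before left it, along the tool's axes as they then stand; what a row does not reach is not made up. A row lasts 1/8 s, in which the tool goes at most 62.5 mm and 10.7 degrees, less where a joint would pass 70% of its speed; a pose out of reach is approached as far as the arm can. A call is refused whole if a number of a shift passes 62.5 or a number of a turn 10.7, either way. A call with a gripper value outside its range is refused whole. The fingers move at their own pace and stop on an object; "squeeze" is the grip in N (left out, the last holds). Time passes only in rows, so rows that do not move let the fingers close. It gives the time, the measured TCP pose, the force and the opening at its end, in the units of the state.
- ctrl.get_state(): the state, without advancing time (a new reading comes with each control period).
- get_image(name): name is "side" or "top"; returns a dict with "img" (384x512x3 uint8, red, green, blue), "mtx" (3x3 intrinsics, pixels), "camera_from_world" (4x4, takes a point from world to camera coordinates). Camera axes: x right, y up, looking along -z (the intrinsics and any distortion apply to the point x, -y, -z); pixel columns grow to the right and rows downward; lengths in m; the calibration is good to about 2 mm. A picture is of the moment at which its call begins. There is no depth.
- workorder.close_job(): hands the job in, once; it reports no verdict.
The state is a dict: "time": time; "joint_positions": joint angles; "qd": joint speeds; "joint_torque": joint torques, N m; "position": TCP position; "tool_rot": TCP orientation; "ft_force": force on the tool from outside, world axes, zero at the start; "torque": the same for the moment, N m; "grip_width": opening from 0.0 (shut) to 1.0 (fully open).
Only numpy, scipy, OpenCV 4.12 (cv2) and the standard library are available. Lean on these libraries where they do the work, as an engineer would, in place of code of your own. Each camera call takes 0.05 s, during which the arm holds its last target.

## Task

Get the clamping fixture ready for tack welding: first turn the cam disc by its peg half a turn anticlockwise, all the way, to slacken the jaw, then lift the aluminium setting block out of the fixture's channel and leave it in the black parts tray. Set every toppled steel post (there are two or three) upright on its square foot in the channel, side by side between the fixed fence and the jaw with its foot flat on the bed and square to the fence, and only when all stand there turn the cam disc half a turn clockwise, fully home, so that its hook draws the bolt and jaw in tight against the feet. Leave everything else on the bench where it is.

Things in the scene. Friction and masses are not known exactly. Their poses are not given: they have to be found in the camera images.
- cam (a joint): angle of the cam disc (steel, diameter 104, on the robot's side of the fixture, with a black spiral hook slot): 0 = slack (stop), 3.14 = half a turn clockwise from above = tight (stop). Stays where it is left; takes 0.2 to 0.4 N m. Its slot draws the bolt (yoke and two tie rods), which pulls the jaw 18 mm evenly towards the fence
- cam_peg (a point): top centre of the upright finger peg on the cam disc: round, diameter 14, 40 tall above the disc's face, on a circle of radius 34 about the disc's axis. Slack, it is on the fixture's -y side of the axis; tightening, it goes round the robot's side (-x) to the +y side
- cam_axis (a point): centre of the cam disc's upper face (33 above the bench), on the vertical axis it turns about
- bed (a point): point on the channel floor (15 above the bench), at the foot of the fence, mid-length. Axes of the fixture: x from the fence across to the jaw (away from the robot), y along the channel, z up. Floor free from y = -120 to 120. Fence face at x = 0; jaw face at x = 70 slack, 52 tight (sprung, yields on the 54 feet); both 38 high above the floor. Cam axis at x = -128; tie rods at y = +-131
- post0_mid (a point): steel post, 110 long (two or three alike, toppled): square foot plate 54 x 54 x 12, tube of diameter 28, round cap of diameter 36, 8 thick; 0.4 kg, mass centre 27 above its underside. Point on the tube's axis half-way along; z runs along it from foot to cap (up when upright), x and y square to the foot's sides. Lying, it is about 23 above the bench and z dips 5 degrees. None if absent
- post1_mid (a point): steel post, 110 long (two or three alike, toppled): square foot plate 54 x 54 x 12, tube of diameter 28, round cap of diameter 36, 8 thick; 0.4 kg, mass centre 27 above its underside. Point on the tube's axis half-way along; z runs along it from foot to cap (up when upright), x and y square to the foot's sides. Lying, it is about 23 above the bench and z dips 5 degrees. None if absent
- post2_mid (a point): steel post, 110 long (two or three alike, toppled): square foot plate 54 x 54 x 12, tube of diameter 28, round cap of diameter 36, 8 thick; 0.4 kg, mass centre 27 above its underside. Point on the tube's axis half-way along; z runs along it from foot to cap (up when upright), x and y square to the foot's sides. Lying, it is about 23 above the bench and z dips 5 degrees. None if absent
- jaw: the moving jaw, a dark steel bar along the far side of the channel, 14 thick, 272 long, 38 high, pulled towards the fence (-x of the fixture) by the cam; its origin has no use, see bed for where its face is
- block_mid (a point): centre of the aluminium setting block, 50 (its x, across the channel) x 30 (its y, along the channel) x 60 high, 0.2 kg, standing on the channel floor at the start, 22 of it proud of the fence
- tray_floor (a point): centre of the inner floor (5 above the bench) of the black parts tray, fixed to the bench, 130 x 130 outside, walls 4 thick and 14 high; axes along its sides
- offcut_a: flat steel offcut 75 x 40 x 12; a bystander, to be left alone; origin under its centre
- offcut_b: flat steel offcut 100 x 45 x 16; a bystander, to be left alone; origin under its centre
- square: flat dark steel L-shaped square, arms about 90, 6 thick; a bystander, to be left alone; origin under its centre
- brush: hand brush; a bystander, to be left alone; origin under its centre
- tin: dark steel cup, diameter 76, 85 tall; a bystander, to be left alone; origin under its centre
- tape: roll of grey tape, diameter 90, 30 high; a bystander, to be left alone; origin under its centre
Mind the look-alikes: they are no part of the job. Of the things that look like the part that bears block_mid, the smallest one is meant.

How it is judged:
By the outcome, as a careful person would: the job done as asked, in the order asked, and still so for the second after the job is handed in, with the robot touching nothing.
Of post0, post1, post2 only 2 to 3 are there at a start; the rules pass over those that are not, and their reading is None.
At some moment in a run one of post0, post1, post2 may be knocked a few centimetres aside while the robot is not near it.
It also fails if it takes over 210 s, if anything falls off the work surface, if the arm or the gripper's body presses on something with over 40 N, if the wrist force passes 120 N, or if a joint passes its speed limit or range.

## Working session

There is one attempt and no reset: what is moved stays moved. The work goes in short steps, Python scripts to look and compute and a tool call to move; the robot and the scene stay as the last step left them, time stands still between calls to the robot, and variables do not carry over. Pictures are saved under pics/ and viewed, and the job is handed in when it is done.

Besides the shell and the picture viewer there is one more tool, called after "Request:" as name(argument=value, ...) on one line, values as JSON. drive_tool: Moves the arm, as the interface text tells. Its arguments: {"type":"object","properties":{"increments":{"type":"string"},"squeeze":{"type":"number"}},"required":["increments"]}

```bash
ls; mkdir -p pics; python3 - <<'E'
from bench import ctrl, get_image, workorder
import cv2, numpy as np
s=ctrl.get_state(); print(s); print(ctrl.tcp_to_grasp, [a for a in dir(ctrl) if a[0]!='_'])
for n in("side","top"):
    d=get_image(n); cv2.imwrite(f"pics/{n}0.png",d["img"][:,:,::-1]); print(n,d["mtx"],d["camera_from_world"],[k for k in d])
E
```

```text
pics
{'time': 0.0, 'joint_positions': array([ 1.20708322,  0.32180865, -0.07010111,  1.45168989,  0.02261333,
        1.37080016, -0.05688171]), 'qd': array([ 0.00088346,  0.00098656, -0.00097268, -0.00177238,  0.00157174,
       -0.00089884,  0.00075692]), 'joint_torque': array([-6.21760573e-04, -4.91283453e+01, -4.04180093e-01, -3.12522554e+01,
       -6.37133187e-02,  4.36752336e-02,  1.65656352e-04]), 'position': array([ 0.23952829, -0.6036515 ,  0.2214635 ]), 'tool_rot': array([-1.3635905 ,  0.92771827, -0.92500496]), 'ft_force': array([-0.03898416, -0.4291836 , -0.84020636]), 'torque': array([ 0.0156056 , -0.00623053, -0.05107966]), 'grip_width': 0.9994573396036963}
-0.0187 ['MotionError', 'get_state', 'tcp_to_grasp']
side [[479.44977819   0.         258.67944729]
 [  0.         479.44977819 193.41776599]
 [  0.           0.           1.        ]] [[-0.97749729 -0.2107776   0.00847643  0.5145184 ]
 [ 0.1528295  -0.67991687  0.7171863  -0.15909359]
 [-0.14540353  0.70234312  0.69682994 -1.45570881]
 [ 0.          0.          0.          1.        ]] ['img', 'mtx', 'camera_from_world']
top [[490.15380132   0.         249.51881729]
 [  0.         490.15380132 184.3734053 ]
 [  0.           0.           1.        ]] [[-0.00944965 -0.99990331 -0.01020186  0.00187643]
 [ 0.99237803 -0.01063116  0.12277147 -0.54389568]
 [-0.12286805 -0.00896396  0.99238253 -1.65869   ]
 [ 0.          0.          0.          1.        ]] ['img', 'mtx', 'camera_from_world']
```

```bash
cat > h.py <<'E'
import numpy as np, cv2, json
from bench import ctrl, get_image
from scipy.spatial.transform import Rotation as R
def shot(n,name=None,scale=1,crop=None):
    d=get_image(n)
    if name: save(d,name,scale,crop)
    return d
def save(d,name,scale=1,crop=None):
    im=d["img"][:,:,::-1]
    if crop: x0,y0,x1,y1=crop; im=im[y0:y1,x0:x1]
    cv2.imwrite(f"pics/{name}.png",cv2.resize(im,None,fx=scale,fy=scale,interpolation=cv2.INTER_CUBIC))
def ray(d,px):
    M=d["camera_from_world"];K=d["mtx"]
    v=np.linalg.solve(K,[px[0],px[1],1.0]); v=np.array([v[0],-v[1],-v[2]])
    Rm=M[:3,:3]; c=-Rm.T@M[:3,3]; return c,Rm.T@v
def onz(d,px,z):
    c,v=ray(d,px); return c+v*(z-c[2])/v[2]
def proj(d,P):
    M=d["camera_from_world"];p=M[:3,:3]@np.asarray(P,float)+M[:3,3]; q=d["mtx"]@np.array([p[0],-p[1],-p[2]]); return q[:2]/q[2]
def tri(d1,p1,d2,p2):
    c1,v1=ray(d1,p1);c2,v2=ray(d2,p2)
    A=np.stack([v1,-v2],1); t=np.linalg.lstsq(A,c2-c1,rcond=None)[0]
    a=c1+v1*t[0];b=c2+v2*t[1]; return (a+b)/2,np.linalg.norm(a-b)
E
python3 - <<'E'
import cv2
for n in("side","top"):
    im=cv2.imread(f"pics/{n}0.png"); cv2.imwrite(f"pics/{n}0b.png",cv2.resize(im,(800,600),interpolation=cv2.INTER_CUBIC))
E
```

```text
(no output)
```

View pics/side0.png

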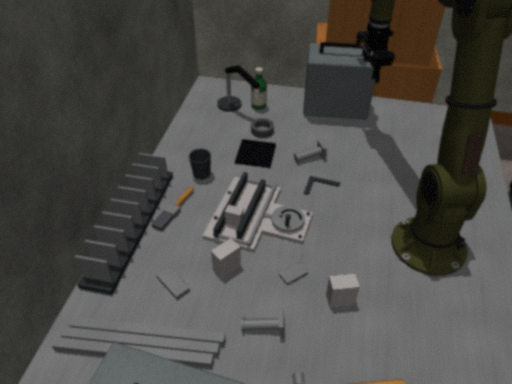

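View pics/top0.png

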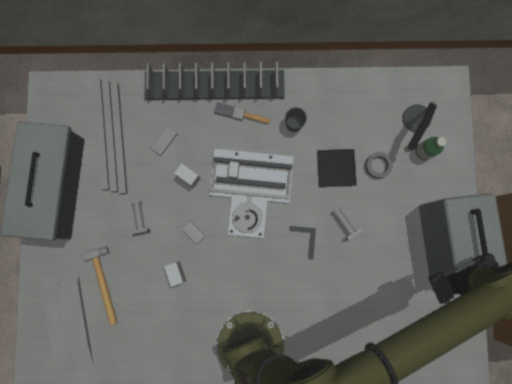

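```bash
python3 - <<'E'
from h import *
s=ctrl.get_state(); print(R.from_rotvec(s['tool_rot']).as_matrix().round(3))
E
```

```text
[[ 0.369 -0.001  0.929]
 [-0.929  0.002  0.369]
 [-0.002 -1.    -0.   ]]
```

```bash
python3 - <<'E'
from h import *
d=shot("top","t1",4,(120,130,310,280)); s=shot("side","s1",4,(190,160,370,300))
save(d,"t2",4,(300,100,460,250));
save(s,"s2",4,(200,110,350,200));
for p in [(228,222),(247,216),(346,224),(139,218),(234,170),(336,168)]: print(p,onz(d,p,0.02).round(3))
E
```

```text
(228, 222) [0.416 0.072 0.02 ]
(247, 216) [0.436 0.006 0.02 ]
(346, 224) [ 0.405 -0.334  0.02 ]
(139, 218) [0.432 0.38  0.02 ]
(234, 170) [0.597 0.05  0.02 ]
(336, 168) [ 0.6   -0.306  0.02 ]
```

View pics/t1.png

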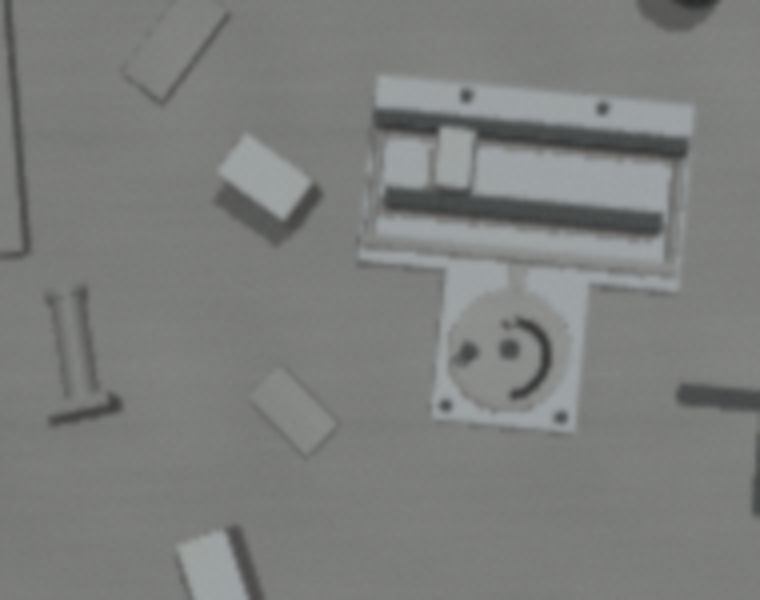

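View pics/s1.png

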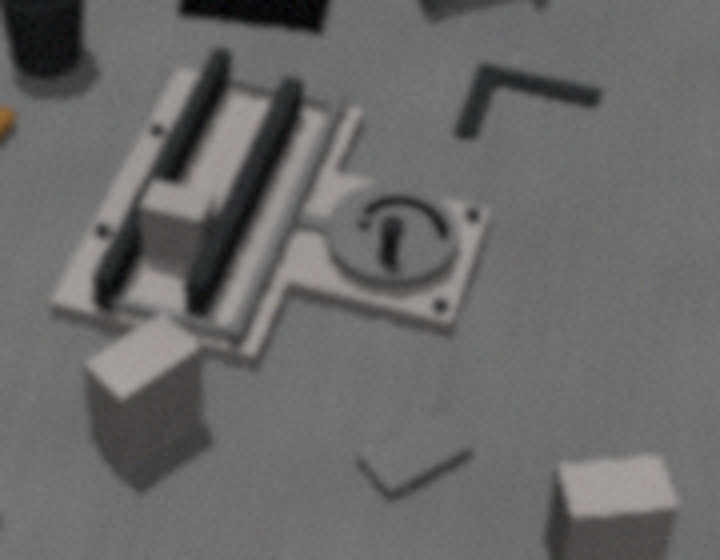

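View pics/t2.png

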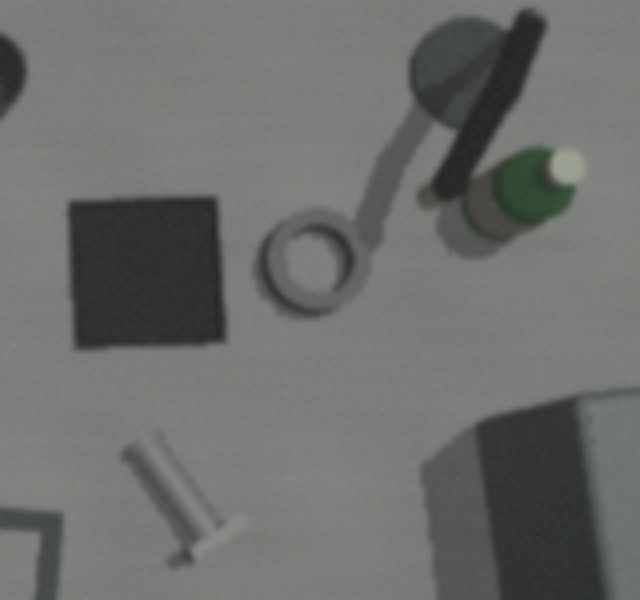

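View pics/s2.png

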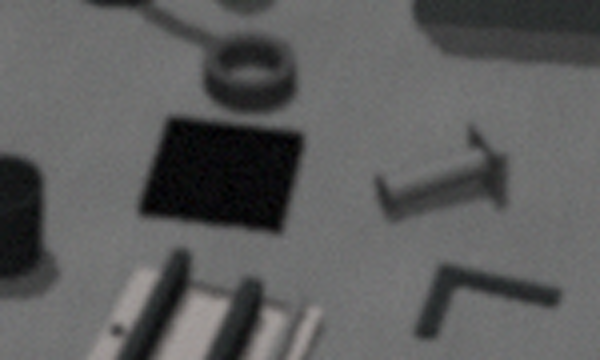

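```bash
cat > m1.py <<'E'
from h import *
d=get_image("top"); g=cv2.cvtColor(d["img"],cv2.COLOR_RGB2GRAY)
save(d,"t3",7,(208,142,298,170+52))
m=(g<75).astype(np.uint8)
n,l,st,ce=cv2.connectedComponentsWithStats(m[130:250,200:320])
for i in range(1,n):
    if st[i,4]>8:
        ys,xs=np.nonzero(l==i); r=cv2.minAreaRect(np.stack([xs+200,ys+130],1).astype(np.float32)); print(st[i],ce[i]+[200,130],r)
E
python3 m1.py
```

```text
[88  0 11  3 20] [293.2 130.5] ((293.0, 131.0), (2.0, 10.0), 90.0)
[117  21   3  36  63] [318.52380952 165.47619048] ((318.0, 168.5), (35.0, 2.0), 90.0)
[15 29 14  4 40] [221.45 160.65] ((221.5, 160.5), (3.0, 13.0), 90.0)
[ 40  31  51   8 141] [265.36879433 165.0212766 ] ((265.02630615234375, 164.72833251953125), (50.34544372558594, 3.371346950531006), 5.52754020690918)
[ 17  48  67  10 175] [246.04571429 182.70285714] ((250.09664916992188, 181.9853973388672), (66.461181640625, 5.261905193328857), 5.440331935882568)
[48 81  9 18 30] [253.7        219.76666667] ((252.89599609375, 219.92283630371094), (6.835556507110596, 17.610246658325195), 10.007979393005371)
[103  99  12  21  62] [310.58064516 236.85483871] ((311.35302734375, 237.65142822265625), (21.85032081604004, 10.052090644836426), 70.70995330810547)
```

View pics/t3.png

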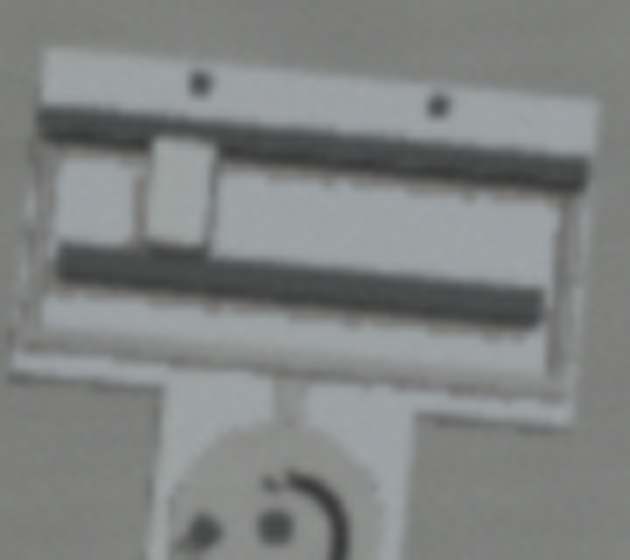

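```bash
cat > m2.py <<'E'
from h import *
d=get_image("top"); g=cv2.GaussianBlur(cv2.cvtColor(d["img"],cv2.COLOR_RGB2GRAY),(0,0),0.6).astype(float)
def edge(x0,y0,x1,y1,sign,h=4):
    P=[]
    for x in range(int(x0),int(x1)+1):
        yc=y0+(y1-y0)*(x-x0)/(x1-x0)
        ys=np.arange(int(yc-h),int(yc+h)+1); gr=sign*np.diff(g[ys,x]); i=gr.argmax()
        if 0<i<len(gr)-1:
            a,b,c=gr[i-1:i+2]; o=(a-c)/(2*(a-2*b+c)) if a-2*b+c else 0
            P.append((x,ys[i]+.5+o))
    P=np.array(P); 
    for _ in range(3):
        k=np.polyfit(P[:,0],P[:,1],1); r=P[:,1]-np.polyval(k,P[:,0]); P=P[abs(r)<max(.4,1.5*r.std())]
    return k,r.std(),len(P)
def rep(n,k,x0,x1,z):
    a=onz(d,(x0,np.polyval(k,x0)),z);b=onz(d,(x1,np.polyval(k,x1)),z); v=b-a
    print(n,a.round(4),b.round(4),'ang',np.degrees(np.arctan2(-v[0],-v[1])).round(2)); return a,b
o=lambda x,y:(208+x/7,142+y/7)
for n,A,B,s,z in [("fence chan edge top",(230,252),(530,290),-1,.053),("fence near bottom",(75,280),(530,325),1,.053),
   ("jaw far top",(50,108),(570,155),-1,.053),("jaw near bottom",(230,162),(570,190),1,.015),("base far",(60,50),(590,98),1,.015),("base near L",(20,374),(150,387),-1,.015),("base near R",(430,408),(560,424),-1,.015)]:
    p=o(*A);q=o(*B); k,r,nn=edge(*p,*q,s,3); print(round(r,2),nn,end=' '); rep(n,k,p[0],q[0],z)
hole=o(275,527);peg=o(205,530)
for c,z in((hole,.033),(peg,.073)):
    x,y=int(round(c[0])),int(round(c[1])); w=150-np.minimum(g[y-4:y+5,x-4:x+5],150); w=np.clip(w-35,0,None); 
    yy,xx=np.mgrid[y-4:y+5,x-4:x+5]; cc=((w*xx).sum()/w.sum(),(w*yy).sum()/w.sum()); print(cc,onz(d,cc,z).round(4))
s=get_image("side"); save(s,"s3",8,(250,195,330,255)); save(d,"t4",8,(220,190,280,245))
E
python3 m2.py
```

```text
0.08 44 fence chan edge top [0.5623 0.0256 0.053 ] [ 0.5461 -0.1205  0.053 ] ang 6.32
0.15 66 fence near bottom [0.5482 0.1014 0.053 ] [ 0.524  -0.1201  0.053 ] ang 6.26
0.08 75 jaw far top [0.6394 0.1135 0.053 ] [ 0.6111 -0.1412  0.053 ] ang 6.34
0.14 50 jaw near bottom [0.6147 0.0263 0.015 ] [ 0.5962 -0.1436  0.015 ] ang 6.2
0.12 69 base far [0.675  0.1115 0.015 ] [ 0.6456 -0.1546  0.015 ] ang 6.3
0.09 20 base near L [0.5117 0.1316 0.015 ] [0.5045 0.0669 0.015 ] ang 6.34
0.06 20 base near R [ 0.4895 -0.0721  0.015 ] [ 0.4824 -0.1365  0.015 ] ang 6.27
(np.float64(246.88248337028824), np.float64(216.84478935698448)) [0.432  0.0065 0.033 ]
(np.float64(236.38655462184875), np.float64(217.96428571428572)) [0.4263 0.041  0.073 ]
```

View pics/s3.png

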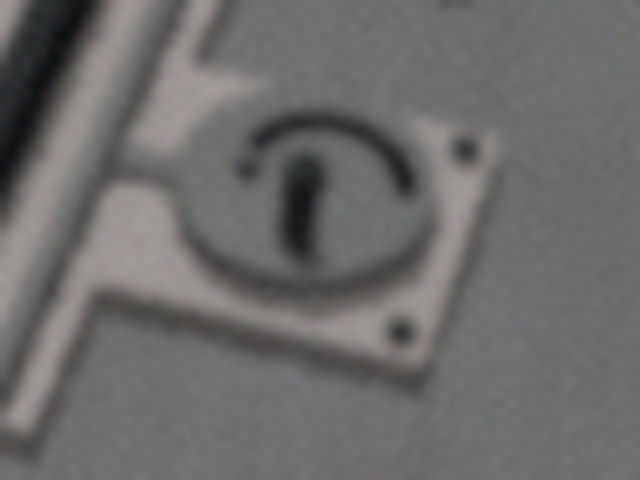

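View pics/t4.png

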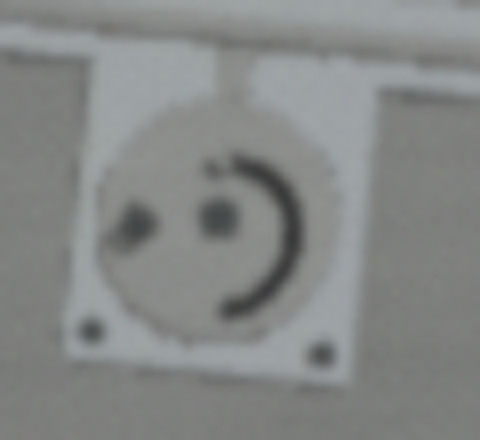

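```bash
cat >> h.py <<'E'
XH=np.array([np.cos(np.radians(6.3)),-np.sin(np.radians(6.3))]);YH=np.array([-XH[1],XH[0]])
E
python3 - <<'E'
from h import *
d=get_image("top");s=get_image("side")
print(tri(d,(237.1,217.6),s,(288.5,216)))
ax=onz(d,(247.2,217.4),.033)[:2]; print(ax,ax@XH,ax@YH)
for px in((252.9,163.4),): 
    p=onz(d,px,.053)[:2]; print("jawmid",p@XH,p@YH)
print("fence x",np.array([.5623,.0256])@XH)
for l in(0,.04): 
  for a in (0,-.2): 
    q=ax+.034*(YH*np.cos(a)+XH*np.sin(a)); print(l,a,proj(d,[*q,.033+l]),proj(s,[*q,.033+l]))
print(proj(s,[*ax,.033]), "cam", ray(s,(0,0))[0], ray(d,(0,0))[0])
E
```

```text
(array([0.42727264, 0.03861775, 0.07287593]), np.float64(0.00044781384518009884))
[0.43006002 0.00541857] 0.42686826623503615 0.05257818999738732
jawmid 0.6118974688296629 0.05139163745643527
fence x 0.5560950468885167
0 0 [237.32944704 216.40937075] [285.62055772 224.69827595]
0 -0.2 [237.32239349 218.39239623] [287.80324658 225.07436395]
0.04 0 [236.91242077 215.71701082] [286.2547652  215.75455279]
0.04 -0.2 [236.90498433 217.74770972] [288.48017826 216.13149559]
[288.66386578 217.00859713] cam [0.31558933 1.0226856  1.12411994] [ 0.33596784 -0.01877442  1.71284899]
```

Request:
drive_tool(increments="-38 0 29 0 0;-38 0 29 0 0;-38 0 29 0 0;-38 0 29 0 0;-38 0 29 0 0;-38 0 29 0 0;-38 0 29 0 0;-38 0 29 0 0;-38 0 29 0 0;-38 0 29 0 0;-38 0 29 0 0;-38 0 29 0 0;-36 0 31 0 0;-36 0 31 0 0")

```text
time: 2.2
position: [0.4264, 0.0393, 0.2229]
tool_rot: [-1.365, 0.925, -0.928]
ft_force: [1.1, 0.0, -0.2]
grip_width: 1.003
```

Request:
drive_tool(increments="0 0 0 -10.5 0;0 0 0 -10.5 0;0 0 0 -10.5 0;0 0 0 -10.5 0;0 0 0 -10.5 0;0 0 0 -10.5 0;0 0 0 -10.3 0;0 0 0 0 0")

```text
time: 3.2
position: [0.4261, 0.038, 0.2227]
tool_rot: [-1.57, -0.067, 0.066]
ft_force: [-0.6, -0.9, -0.3]
grip_width: 1.0
```

```bash
cat >> h.py <<'E'
def st():
    s=ctrl.get_state(); M=R.from_rotvec(s['tool_rot']).as_matrix(); hd=np.degrees(np.arctan2(M[1,0],M[0,0]))
    print('t',round(s['time'],2),'tcp',s['position'].round(4),'hd',hd.round(2),'tilt',np.degrees(np.arccos(-M[2,1])).round(2),'j',s['joint_positions'].round(2),'F',s['ft_force'].round(1),'w',round(s['grip_width']*87,1)); return s,hd
def inc(tx,ty,tz,s=None):
    "tool-frame mm shift (current tool axes) to world target"
    s=s or ctrl.get_state(); M=R.from_rotvec(s['tool_rot']).as_matrix(); return (M.T@(np.array([tx,ty,tz])-s['position'])*1000).round(1)
E
python3 - <<'E'
from h import *
st(); shot("top","t5"); shot("side","s5",1.5)
E
```

```text
t 3.2 tcp [0.4261 0.038  0.2227] hd 4.85 tilt 0.02 j [ 0.57 -0.16 -0.64  1.94 -0.1   1.33  0.04] F [-0.6 -0.9 -0.3] w 87.0
```

View pics/t5.png

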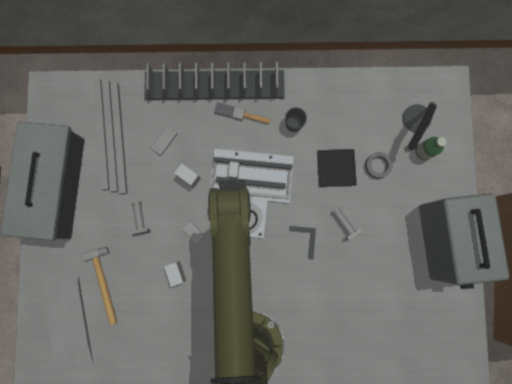

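View pics/s5.png

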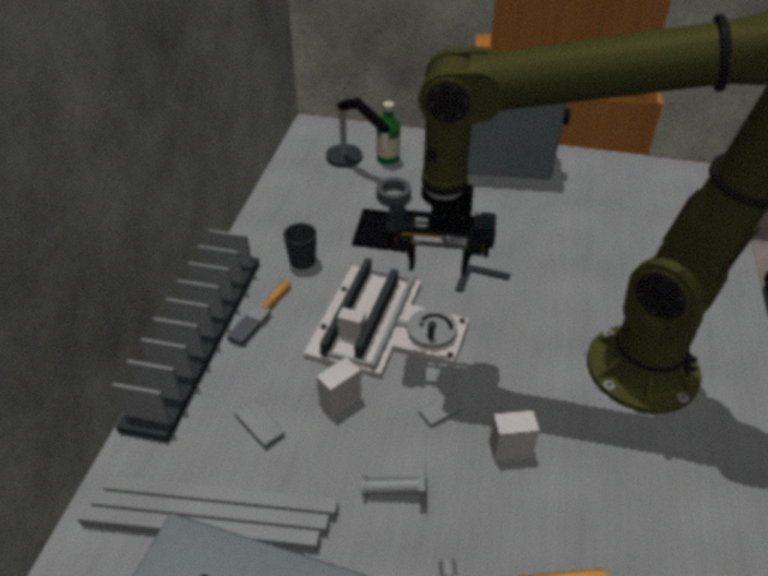

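Request:
drive_tool(increments="0 40 0 0 0;0 40 0 0 0;0 40 0 0 0;-12 0 0 0 0;-12 0 0 0 0;0 0 0 0 0;0 0 0 0 0")

```text
time: 4.18
position: [0.4033, 0.0356, 0.1039]
tool_rot: [-1.571, -0.07, 0.065]
ft_force: [0.8, -0.1, -0.5]
grip_width: 0.993
```

```bash
python3 - <<'E'
from h import *
st()
E
```

```text
t 4.17 tcp [0.4033 0.0356 0.1039] hd 4.92 tilt 0.2 j [ 0.56 -0.11 -0.68  2.15 -0.07  1.07  0.01] F [ 0.8 -0.1 -0.5] w 86.4
```

Request:
drive_tool(increments="12 0 -1 0 140;12 0 0 0 140;0 0 0 0 140;0 25 0 0 140;0 25 0 0 140;0 12 0 0 140;0 0 0 0 140")

```text
time: 5.05
position: [0.4254, 0.037, 0.0399]
tool_rot: [-1.569, -0.066, 0.07]
ft_force: [-0.2, -0.6, 0.3]
grip_width: 0.454
```

```bash
python3 - <<'E'
from h import *
st(); shot("side","s6",5,(240,180,350,260)); shot("top","t6",5,(200,180,300,250))
E
```

```text
t 5.05 tcp [0.4254 0.037  0.0399] hd 4.96 tilt 0.13 j [ 0.54  0.07 -0.7   2.16  0.06  0.93 -0.1 ] F [-0.2 -0.6  0.3] w 39.5
```

View pics/s6.png

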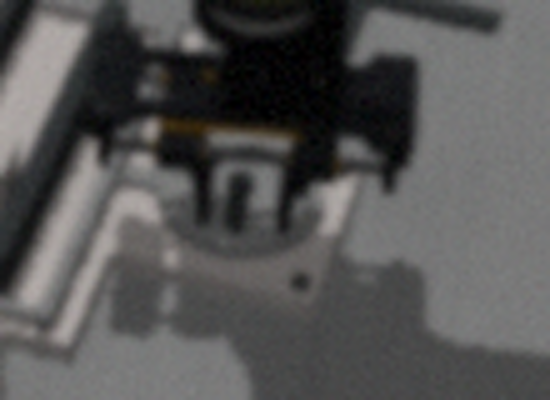

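Request:
drive_tool(increments="0 0 0 0 200;0 0 0 0 220;0 0 0 0 230;0 0 0 0 230;0 0 0 0 230", squeeze=8)

```text
time: 5.78
position: [0.4287, 0.0371, 0.0413]
tool_rot: [-1.569, -0.072, 0.063]
ft_force: [6.4, 1.8, -4.0]
grip_width: 0.159
```

```bash
python3 - <<'E'
from h import *
st()
# plan: rotate CCW in steps of d deg about axis
s,hd=st(); p=s['position'][:2]; ax=np.array([.4305,.0055]); r=p-ax; print(np.hypot(*r),np.degrees(np.arctan2(r[1],r[0])))
E
```

```text
t 5.78 tcp [0.4287 0.0371 0.0413] hd 4.95 tilt 0.32 j [ 0.55  0.07 -0.7   2.16  0.06  0.93 -0.1 ] F [ 6.4  1.8 -4. ] w 13.8
t 5.78 tcp [0.4287 0.0371 0.0413] hd 4.95 tilt 0.32 j [ 0.55  0.07 -0.7   2.16  0.06  0.93 -0.1 ] F [ 6.4  1.8 -4. ] w 13.8
0.03165582521551252 93.31565742005347
```

Request:
drive_tool(increments="-4.4 0 -0.3 -8 230;-4.4 0 -0.3 -8 230;-4.4 0 -0.3 -8 230;-4.4 0 -0.3 -8 230;-4.4 0 -0.3 -8 230;-4.4 0 -0.3 -8 230;-4.4 0 -0.3 -8 230;-4.4 0 -0.3 -8 230;-4.4 0 -0.3 -8 230")

```text
time: 6.9
position: [0.4017, 0.0138, 0.0414]
tool_rot: [-1.31, -1.05, 1.037]
ft_force: [8.8, 4.1, -7.5]
grip_width: 0.155
```

```bash
cat >> h.py <<'E'
AX=np.array([.4305,.0055])
def camst():
    s,hd=st(); r=s['position'][:2]-AX; print('rho',np.hypot(*r).round(4),'ang',np.degrees(np.arctan2(r[1],r[0])).round(1))
E
python3 - <<'E'
from h import *
camst()
E
```

```text
t 6.9 tcp [0.4017 0.0138 0.0414] hd 77.22 tilt 0.49 j [ 0.62 -0.01 -0.7   2.22 -0.01  0.92  1.26] F [ 8.8  4.1 -7.5] w 13.5
rho 0.03 ang 163.9
```

Request:
drive_tool(increments="-4.4 0 -0.3 -8 230;-4.4 0 -0.3 -8 230;-4.4 0 -0.3 -8 230;-4.4 0 -0.3 -8 230;-4.4 0 -0.3 -8 230;-4.4 0 -0.3 -8 230;-4.4 0 -0.3 -8 230;-4.4 0 -0.3 -8 230;-4.4 0 -0.3 -8 230")

```text
time: 8.02
position: [0.4129, -0.0194, 0.0413]
tool_rot: [-0.527, -1.921, 1.916]
ft_force: [-1.2, 5.7, 6.3]
grip_width: 0.155
```

```bash
python3 - <<'E'
from h import *
camst(); shot("side","s7",5,(230,160,350,260))
E
```

```text
t 8.03 tcp [ 0.4129 -0.0194  0.0413] hd 149.25 tilt 0.16 j [ 0.65  0.03 -0.66  2.19  0.02  0.93  2.58] F [-1.2  5.7  6.3] w 13.5
rho 0.0305 ang -125.2
```

View pics/s7.png

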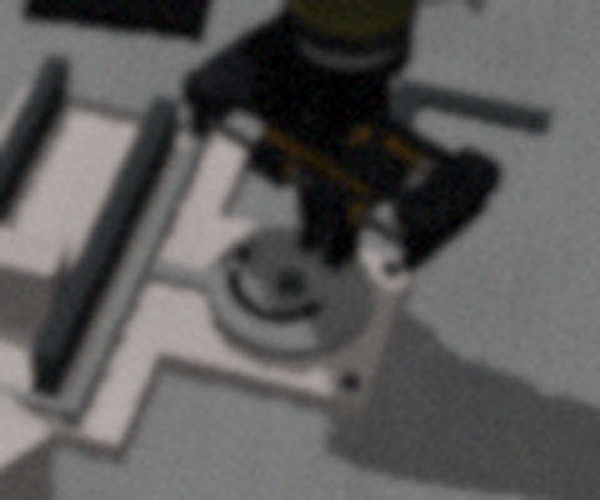

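Request:
drive_tool(increments="-4.1 0 0 0 230;-4.1 0 -0.5 0 230;-4.7 0 -1.5 0 230;-4.7 0 -2 0 230;-2 0 -1.5 0 230;0 0 0 0 230")

```text
time: 8.82
position: [0.4286, -0.0272, 0.0398]
tool_rot: [-0.524, -1.91, 1.915]
ft_force: [-7.3, -0.2, 5.1]
grip_width: 0.161
```

```bash
python3 - <<'E'
from h import *
camst(); shot("side","s8",5,(230,160,350,260)); 
E
```

```text
t 8.82 tcp [ 0.4286 -0.0272  0.0398] hd 148.95 tilt 0.44 j [ 0.65  0.08 -0.66  2.15  0.06  0.94  2.55] F [-7.3 -0.2  5.1] w 14.0
rho 0.0328 ang -93.3
```

View pics/s8.png

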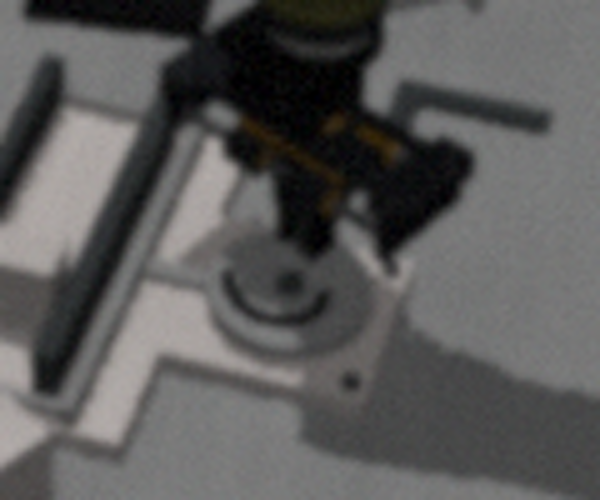

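Request:
drive_tool(increments="-3.6 0 -1.7 0 230;-2 0 -1 0 230;0 0 0 0 230")

```text
time: 9.25
position: [0.43, -0.0264, 0.0385]
tool_rot: [-0.513, -1.906, 1.913]
ft_force: [-16.4, 3.7, 10.6]
grip_width: 0.168
```

```bash
python3 - <<'E'
from h import *
camst()
E
```

```text
t 9.25 tcp [ 0.43   -0.0264  0.0385] hd 148.96 tilt 1.03 j [ 0.64  0.1  -0.66  2.14  0.07  0.95  2.55] F [-16.4   3.7  10.6] w 14.6
rho 0.0319 ang -90.8
```

Request:
drive_tool(increments="4 0 2 0 230;0 0 0 0 140;0 0 0 0 140;0 0 0 0 140;0 -40 0 0 140;0 -40 0 0 60;0 -40 0 0 60;0 -10 0 10.5 60;0 0 0 10.5 60;0 0 0 10.5 60;0 0 0 10.5 60;0 0 0 10.5 60;0 0 0 10.5 60;0 0 0 2.2 60;0 0 0 0 60")

```text
time: 11.12
position: [0.4346, -0.0276, 0.1711]
tool_rot: [-1.26, -1.13, 1.128]
ft_force: [0.7, 0.5, -0.1]
grip_width: 0.761
```

```bash
python3 - <<'E'
from h import *
camst(); d=shot("side","s9",5,(200,160,330,260)); t=shot("top","t9",5,(190,130,310,250)); print(proj(d,[*(AX-.034*YH),.073]), proj(d,[*(AX-.034*YH),.033]))
E
```

```text
t 11.12 tcp [ 0.4346 -0.0276  0.1711] hd 83.77 tilt 0.1 j [ 0.75 -0.1  -0.7   2.   -0.07  1.22  1.54] F [ 0.7  0.5 -0.1] w 66.2
rho 0.0333 ang -82.9
[292.19637569 200.60195682] [291.47225304 209.55058398]
```

View pics/s9.png

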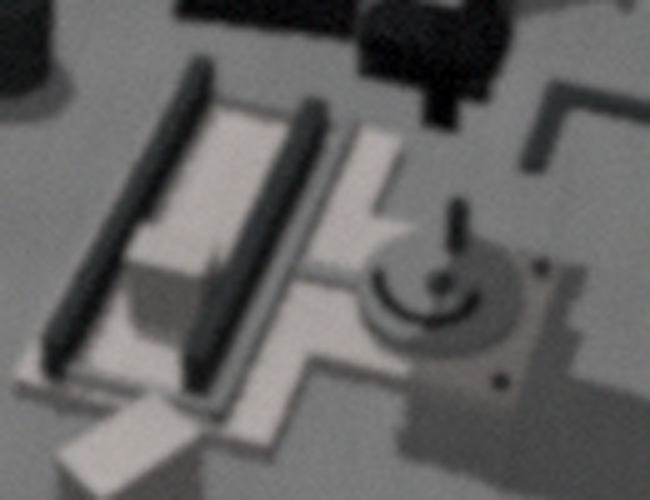

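View pics/t9.png

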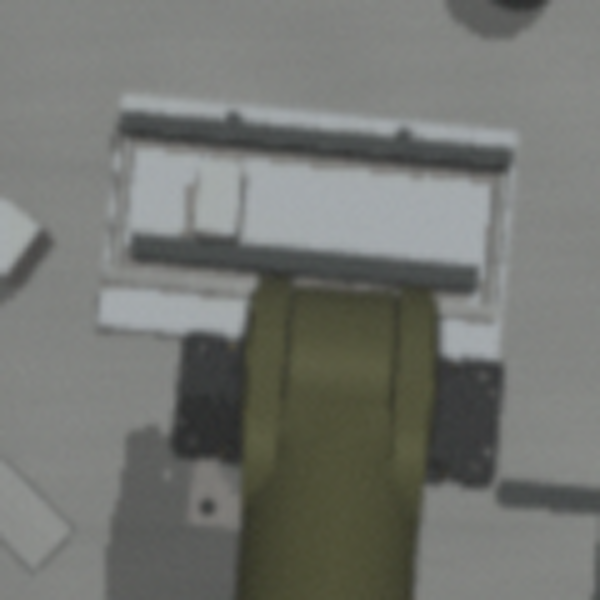

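```bash
python3 - <<'E'
from h import *
d=get_image("top"); s=get_image("side")
p=onz(d,(190.1+218/5,130.1+200/5),.075); print(p, p[:2]@XH-.5561, p[:2]@YH-.0525)
# block from side: top corners in s9 crop: approx
for c in((128,262),(158,222),(240,240),(212,278)):
    q=onz(s,(200+c[0]/5,160+c[1]/5),.075); print(c,(q[:2]@XH-.5561).round(4),(q[:2]@YH-.0525).round(4))
save(s,"s10",10,(220,195,260,235)); save(d,"t10",10,(220,155,250,185))
# tray
g=cv2.cvtColor(d["img"],cv2.COLOR_RGB2GRAY); m=np.zeros_like(g); m[130:210,305:370]=(g[130:210,305:370]<85)
c=max(cv2.findContours(m,0,2)[0],key=cv2.contourArea); r=cv2.minAreaRect(c); print(r,onz(d,r[0],.01), [onz(d,q,.014).round(3) for q in cv2.boxPoints(r)])
E
```

```text
[0.58794091 0.0490349  0.075     ] 0.022909497583014082 0.06075606269077866
(128, 262) 0.0473 0.0819
(158, 222) 0.0422 0.0444
(240, 240) -0.0104 0.0426
(212, 278) -0.0051 0.0779
((336.133056640625, 167.55943298339844), (36.661014556884766, 37.660072326660156), 87.51044464111328) [ 0.60299577 -0.30790851  0.01      ] [array([ 0.665, -0.24 ,  0.014]), array([ 0.67 , -0.373,  0.014]), array([ 0.54 , -0.374,  0.014]), array([ 0.536, -0.242,  0.014])]
```

View pics/t10.png

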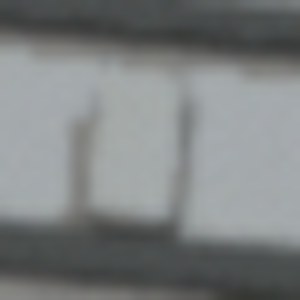

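Request:
drive_tool(increments="23 0 -37 0 60;23 0 -37 0 60;23 0 -37 0 60;24 0 -36 0 60;0 20 0 0 60;0 40 0 0 60;0 20 0 0 60;0 0 0 0 60")

```text
time: 12.32
position: [0.5883, 0.0483, 0.0889]
tool_rot: [-1.257, -1.125, 1.13]
ft_force: [0.4, 0.7, 0.0]
grip_width: 0.768
```

```bash
python3 - <<'E'
from h import *
st(); d=shot("side","s11",5,(200,140,330,240)); print(inc(.591,.0489,.03))
E
```

```text
t 12.32 tcp [0.5883 0.0483 0.0889] hd 83.73 tilt 0.21 j [ 0.51  0.4  -0.77  1.73  0.31  1.13  1.1 ] F [0.4 0.7 0. ] w 66.8
[ 0.5 60.5 -1.3]
```

View pics/s11.png

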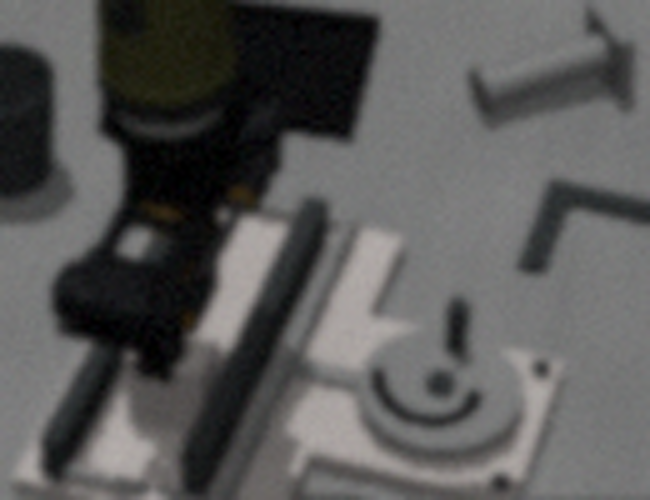

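Request:
drive_tool(increments="0 30 -2 0 60;0 28 0 0 60;0 0 0 0 60;0 0 0 0 130;0 0 0 0 180;0 0 0 0 200;0 0 0 0 200;0 0 0 0 200", squeeze=25)

```text
time: 13.38
position: [0.5923, 0.0491, 0.0329]
tool_rot: [-1.259, -1.129, 1.128]
ft_force: [0.4, -0.5, 1.4]
grip_width: 0.343
```

```bash
python3 - <<'E'
from h import *
st()
E
```

```text
t 13.38 tcp [0.5923 0.0491 0.0329] hd 83.75 tilt 0.03 j [ 0.48  0.47 -0.74  1.77  0.37  1.04  1.06] F [ 0.4 -0.5  1.4] w 29.8
```

Request:
drive_tool(increments="0 -20 0 0 200;0 -40 0 0 200;0 -30 0 0 200;-39 0 -5.5 0 200;-39 0 -5.5 0 200;-39 0 -5.5 0 200;-39 0 -5.5 0 200;-39 0 -5.5 0 200;-39 0 -5.5 0 200;-39 0 -5.5 0 200;-39 0 -5.5 0 200;-41 0 -5.5 0 200;0 0 0 0 200;0 40 0 0 200;0 30 0 0 200;0 0 0 0 200")

```text
time: 15.38
position: [0.6007, -0.3057, 0.0504]
tool_rot: [-1.252, -1.127, 1.13]
ft_force: [-0.3, 0.7, -2.0]
grip_width: 0.34
```

```bash
python3 - <<'E'
from h import *
st(); d=shot("side","s12",5,(200,100,330,200)); print(inc(.603,-.308,.0245))
E
```

```text
t 15.38 tcp [ 0.6007 -0.3057  0.0504] hd 83.8 tilt 0.35 j [ 0.88  0.58 -0.62  1.54  0.36  1.14  1.66] F [-0.3  0.7 -2. ] w 29.6
[-1.6 28.  -0.9]
```

View pics/s12.png

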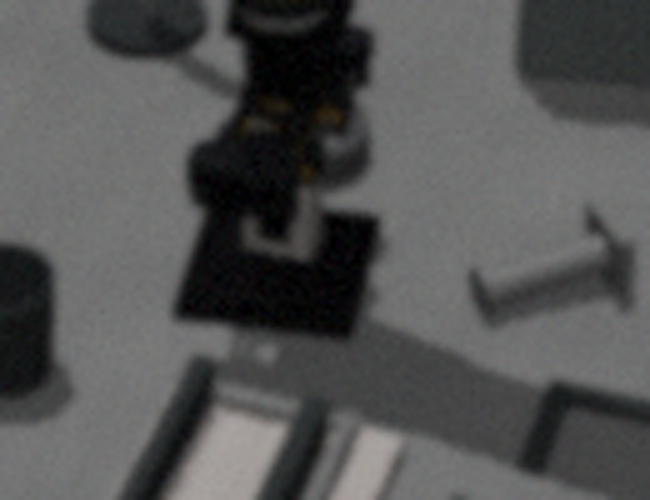

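Request:
drive_tool(increments="-1 15 0 0 200;0 7 0 0 200;0 3 0 0 200;0 2 0 0 200;0 0 0 0 200")

```text
time: 16.05
position: [0.6028, -0.3084, 0.0257]
tool_rot: [-1.259, -1.128, 1.128]
ft_force: [-0.4, -0.7, -2.6]
grip_width: 0.34
```

Request:
drive_tool(increments="0 1.5 0 0 200;0 1.5 0 0 200;0 0 0 0 200")

```text
time: 16.42
position: [0.6026, -0.3084, 0.0224]
tool_rot: [-1.259, -1.128, 1.129]
ft_force: [0.9, 0.3, -3.0]
grip_width: 0.344
```

Request:
drive_tool(increments="0 1.5 0 0 200;0 1 0 0 200;0 0 0 0 200")

```text
time: 16.8
position: [0.6029, -0.3085, 0.0219]
tool_rot: [-1.259, -1.128, 1.129]
ft_force: [-2.9, 0.9, 7.4]
grip_width: 0.348
```

Contact. Release and retreat upward.

Request:
drive_tool(increments="0 0 0 0 150;0 0 0 0 120;0 0 0 0 110;0 0 0 0 110;0 -25 0 0 110;0 -50 0 0 60;0 -50 0 0 0;0 -40 0 0 0;0 0 0 0 0")

```text
time: 17.92
position: [0.6051, -0.309, 0.1896]
tool_rot: [-1.266, -1.132, 1.127]
ft_force: [-0.5, 0.8, -0.7]
grip_width: 0.932
```

```bash
cat > m3.py <<'E'
from h import *
st(); s=shot("side","s13",5,(200,100,330,200)); d=shot("top")
save(d,"t13a",8,(115,190,165,250)); save(d,"t13b",8,(325,195,375,250)); save(s,"s13a",6,(225,300,300,350)); save(s,"s13b",8,(285,135,340,175))
E
python3 m3.py
```

```text
t 17.93 tcp [ 0.6051 -0.309   0.1896] hd 83.75 tilt 0.44 j [ 0.91  0.47 -0.66  1.4   0.29  1.36  1.71] F [-0.5  0.8 -0.7] w 81.1
```

View pics/s13.png

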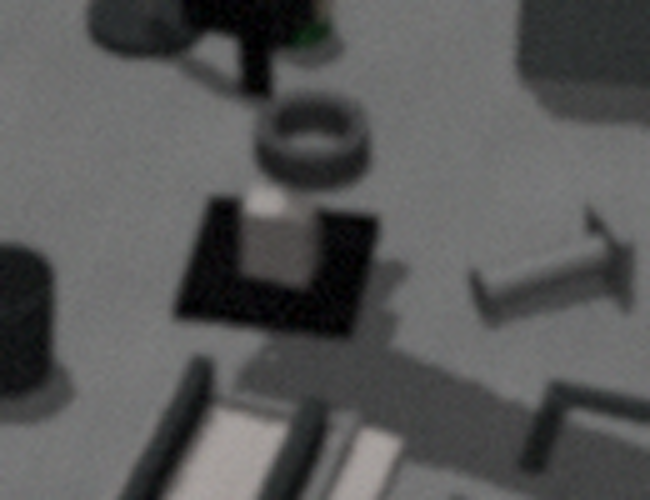

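View pics/t13a.png

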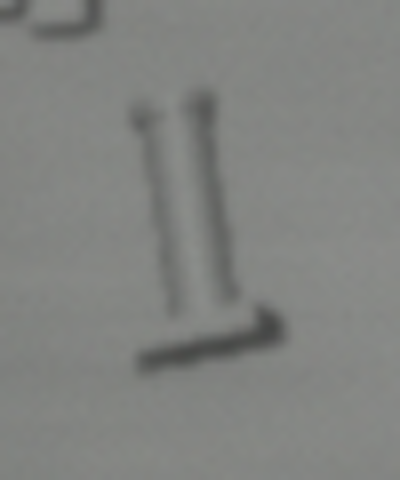

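View pics/t13b.png

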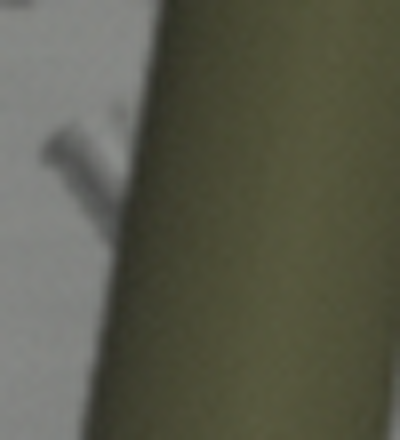

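View pics/s13b.png

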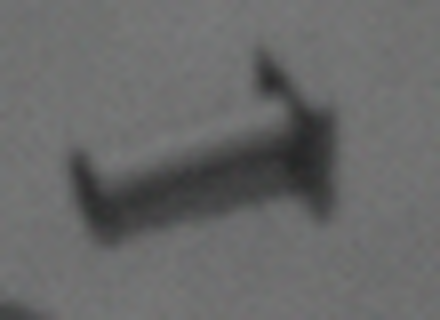

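View pics/s13a.png

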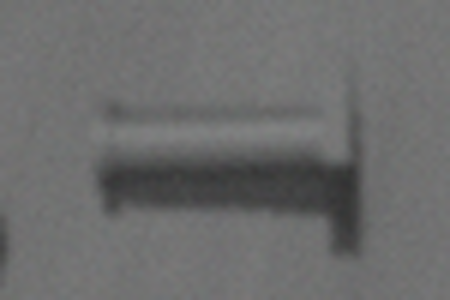

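```bash
python3 - <<'E'
import cv2
im=cv2.imread("pics/top0.png")
for n,(x0,y0,x1,y1) in {"pB":(325,200,375,250),"pA":(120,195,160,245)}.items():
    cv2.imwrite(f"pics/{n}.png",cv2.resize(cv2.convertScaleAbs(im[y0:y1,x0:x1],alpha=1.8,beta=-60),None,fx=12,fy=12,interpolation=cv2.INTER_CUBIC))
E
```

```text
(no output)
```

View pics/pB.png

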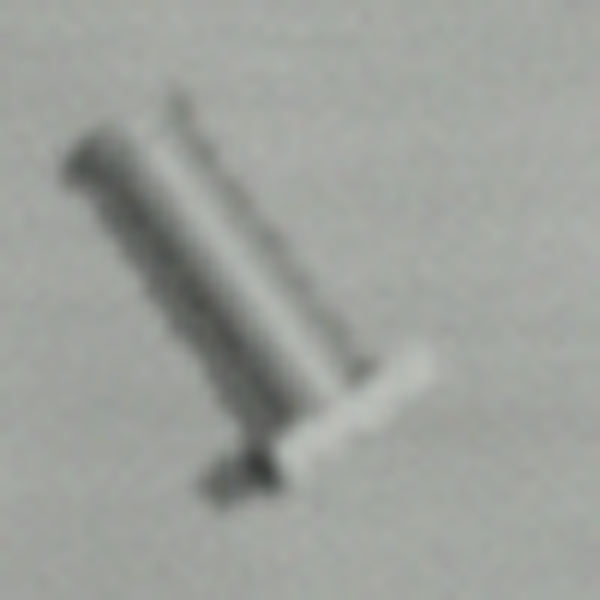

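View pics/pA.png

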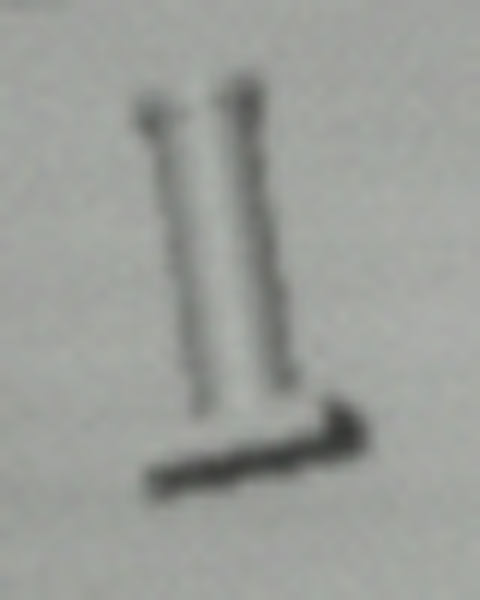

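```bash
python3 - <<'E'
from h import *
d=get_image("top");s=get_image("side")
f=lambda X,Y,o:((X+.5)/12-.5+o[0],(Y+.5)/12-.5+o[1])
B=(325,200);A=(120,195)
for n,o,cap,ft,hd,crop in(("B",B,(125,131),(357,405),34.3,(285,135,340,175)),("A",A,(197,98),None,11,(225,300,300,350))):
    c=onz(d,f(*cap,o),.018); 
    if ft:
        q=onz(d,f(*ft,o),.052); v=c-q; print("foot",q,"v",v,np.degrees(np.arctan2(v[1],v[0])),np.hypot(*v[:2]))
    u=np.array([np.cos(np.radians(hd)),np.sin(np.radians(hd))])
    g=c[:2]-.025*u; print(n,"cap",c.round(4),"grip",g.round(4), "footunder",(c[:2]-.11*u).round(4),'r',np.hypot(*g))
    k=8 if n=="B" else 6
    for nm,P in(("captop",[*c[:2],.018]),("captop up",[*c[:2],.036]),("foot under ctr",[*(c[:2]-.11*u),.027]),("foot top",[*(c[:2]-.11*u),.054])):
        p=proj(s,P); print(nm,((p[0]-crop[0]+.5)*k,(p[1]-crop[1]+.5)*k))
E
```

```text
foot [ 0.37194073 -0.35481453  0.052     ] v [ 0.07988898  0.056982   -0.034     ] 35.498925182709804 0.09812847268339103
B cap [ 0.4518 -0.2978  0.018 ] grip [ 0.4312 -0.3119] footunder [ 0.361  -0.3598] r 0.532173221919568
captop (np.float64(96.58088592151398), np.float64(191.4488017402491))
captop up (np.float64(99.15347427865709), np.float64(160.3577782707016))
foot under ctr (np.float64(316.8996791192767), np.float64(118.88389561042686))
foot top (np.float64(323.1241368995534), np.float64(71.93631011327693))
A cap [0.4858 0.3919 0.018 ] grip [0.4613 0.3872] footunder [0.3778 0.3709] r 0.6022206744184959
captop (np.float64(105.61600411090058), np.float64(149.54708036594286))
captop up (np.float64(104.95644285181567), np.float64(127.29804712865723))
foot under ctr (np.float64(362.141409377999), np.float64(144.29652566771324))
foot top (np.float64(365.1216086179851), np.float64(110.46986110945772))
```

Request:
drive_tool(increments="-5 0 43 0 0;-5 0 43 0 0;-6 0 43 0 0;-6 0 43 0 0;0 0 0 10 0;0 0 0 10 0;0 0 0 10 0;0 0 0 10 0;0 0 0 10 0;0 0 0 10 0;0 0 0 10 0;0 0 0 10 0;0 0 0 10 0;0 0 0 10 0;0 0 0 10 0;0 0 0 10 0;0 0 0 10 0;0 0 0 9 0")

```text
time: 20.38
position: [0.4285, -0.3111, 0.1834]
tool_rot: [-1.435, 0.758, -0.754]
ft_force: [-0.3, -0.6, -0.2]
grip_width: 1.004
```

```bash
python3 - <<'E'
from h import *
st(); d=shot("side","s14",5,(240,100,370,200)); print(inc(.4312,-.3119,.006))
E
```

```text
t 20.38 tcp [ 0.4285 -0.3111  0.1834] hd -55.56 tilt 0.17 j [ 1.05  0.12 -0.5   1.79  0.06  1.25 -0.44] F [-0.3 -0.6 -0.2] w 87.4
[  2.6 177.5   1.9]
```

View pics/s14.png

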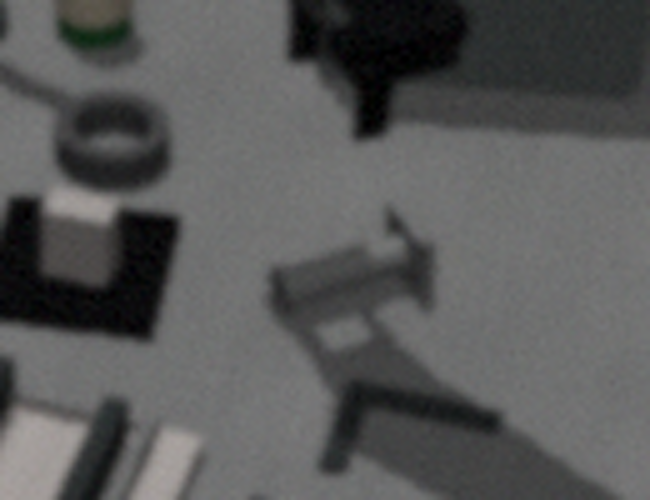

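Request:
drive_tool(increments="2 40 1 0 50;0 50 0 0 50;0 40 0 0 50;0 20 0 0 50;0 0 0 0 50")

```text
time: 21.05
position: [0.4293, -0.3111, 0.0324]
tool_rot: [-1.436, 0.755, -0.746]
ft_force: [0.1, 0.0, 0.8]
grip_width: 0.81
```

```bash
python3 - <<'E'
from h import *
st(); d=shot("side","s15",8,(270,125,350,195)); print(inc(.4312,-.3119,.006))
E
```

```text
t 21.05 tcp [ 0.4293 -0.3111  0.0324] hd -55.15 tilt 0.33 j [ 1.01  0.29 -0.49  1.93  0.16  0.96 -0.52] F [0.1 0.  0.8] w 70.5
[ 0.4 28.   0.6]
```

View pics/s15.png

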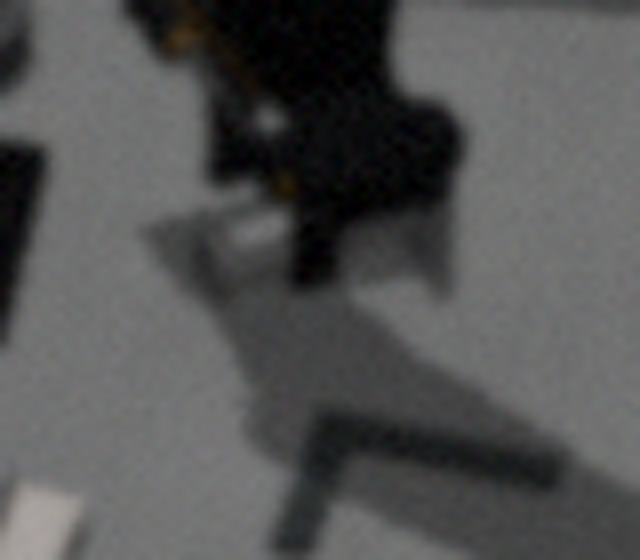

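Request:
drive_tool(increments="0 15 1 0 50;0 11 0 0 50;0 0 0 0 50;0 0 0 0 120;0 0 0 0 170;0 0 0 0 190;0 0 0 0 200;0 0 0 0 200", squeeze=8)

```text
time: 22.1
position: [0.4324, -0.3122, 0.0092]
tool_rot: [-1.437, 0.751, -0.753]
ft_force: [0.4, -0.2, 0.1]
grip_width: 0.317
```

```bash
python3 - <<'E'
from h import *
st(); d=shot("side","s16",8,(270,125,350,195))
E
```

```text
t 22.1 tcp [ 0.4324 -0.3122  0.0092] hd -55.25 tilt 0.04 j [ 1.    0.33 -0.48  1.94  0.19  0.91 -0.54] F [ 0.4 -0.2  0.1] w 27.6
```

View pics/s16.png

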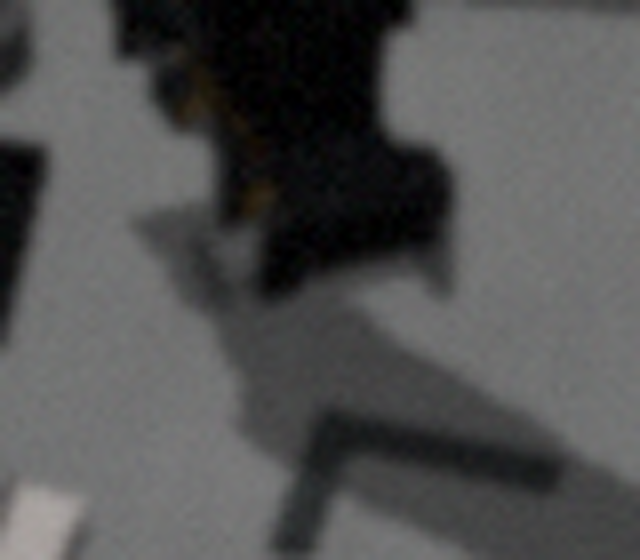

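Request:
drive_tool(increments="0 -3 0 0 200;0 -3 0 0 200;0 -7 -3 0 200;0 -7.5 -3 0 200;0 -6.5 -4 0 200;0 -6.5 -4.4 0 200;0 -6 -5 0 200;0 -5.5 -5.5 0 200;0 -5 -6 0 200;0 -4.4 -6.3 0 200;0 -4 -6.8 0 200;0 -3.2 -7 0 200;0 -2.6 -7.4 0 200;0 -2 -7.5 0 200;0 0 0 0 200")

```text
time: 24.02
position: [0.3771, -0.3503, 0.0752]
tool_rot: [-1.437, 0.754, -0.753]
ft_force: [0.1, 0.4, -5.0]
grip_width: 0.321
```

```bash
python3 - <<'E'
from h import *
st(); d=shot("side","s17",8,(270,110,350,180))
E
```

```text
t 24.02 tcp [ 0.3771 -0.3503  0.0752] hd -55.34 tilt 0.03 j [ 1.12  0.19 -0.46  1.94  0.1   1.03 -0.35] F [ 0.1  0.4 -5. ] w 27.9
```

View pics/s17.png

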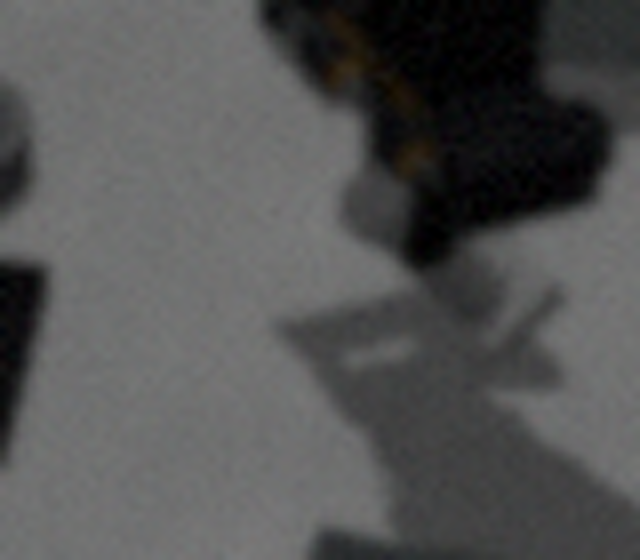

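Request:
drive_tool(increments="0 -1 -7.7 0 200;0 -1 -7.7 0 200;0 0 -7.7 0 200;0 0 0 0 200;0 0 0 0 200", squeeze=4)

```text
time: 24.7
position: [0.359, -0.3634, 0.078]
tool_rot: [-1.438, 0.752, -0.753]
ft_force: [-0.9, 1.6, 6.2]
grip_width: 0.32
```

```bash
python3 - <<'E'
from h import *
st(); d=shot("side","s18",8,(270,110,350,180))
E
```

```text
t 24.7 tcp [ 0.359  -0.3634  0.078 ] hd -55.28 tilt 0.07 j [ 1.16  0.18 -0.45  1.95  0.09  1.03 -0.3 ] F [-0.9  1.6  6.2] w 27.9
```

View pics/s18.png

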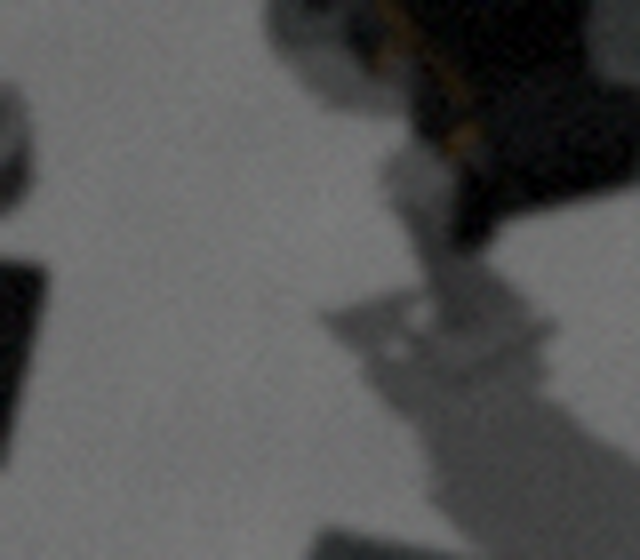

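Request:
drive_tool(increments="0 -5 -2 0 200;0 0 0 0 200;0 0 0 0 200;0 0 0 0 200")

```text
time: 25.25
position: [0.3572, -0.3638, 0.082]
tool_rot: [-1.437, 0.752, -0.752]
ft_force: [-1.1, 0.5, -2.9]
grip_width: 0.299
```

```bash
python3 - <<'E'
from h import *
st(); d=shot("side","s19",8,(270,110,350,180)); d=shot("top","t19",5,(300,180,420,290))
E
```

```text
t 25.25 tcp [ 0.3572 -0.3638  0.082 ] hd -55.25 tilt 0.02 j [ 1.16  0.17 -0.45  1.95  0.09  1.04 -0.29] F [-1.1  0.5 -2.9] w 26.0
```

View pics/s19.png

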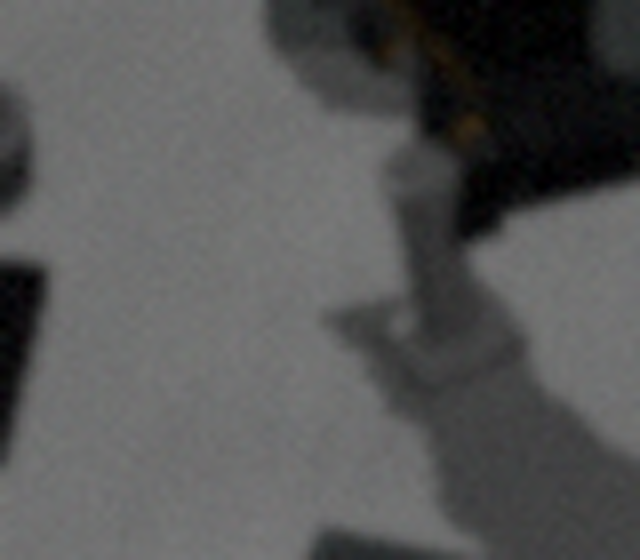

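Request:
drive_tool(increments="0 3 2 0 200;0 3 4 0 200;0 0 0 0 195;0 0 0 0 160;0 0 0 0 140;0 0 0 0 140;0 0 0 0 140;0 0 0 0 140")

```text
time: 26.35
position: [0.3624, -0.3605, 0.0762]
tool_rot: [-1.437, 0.752, -0.752]
ft_force: [-0.4, -0.6, -0.2]
grip_width: 0.45
```

```bash
python3 - <<'E'
from h import *
st(); d=shot("side","s20",8,(270,110,350,180)); d=shot("top","t20",6,(310,190,410,280))
E
```

```text
t 26.35 tcp [ 0.3624 -0.3605  0.0762] hd -55.25 tilt 0.01 j [ 1.15  0.18 -0.45  1.95  0.09  1.03 -0.31] F [-0.4 -0.6 -0.2] w 39.1
```

View pics/s20.png

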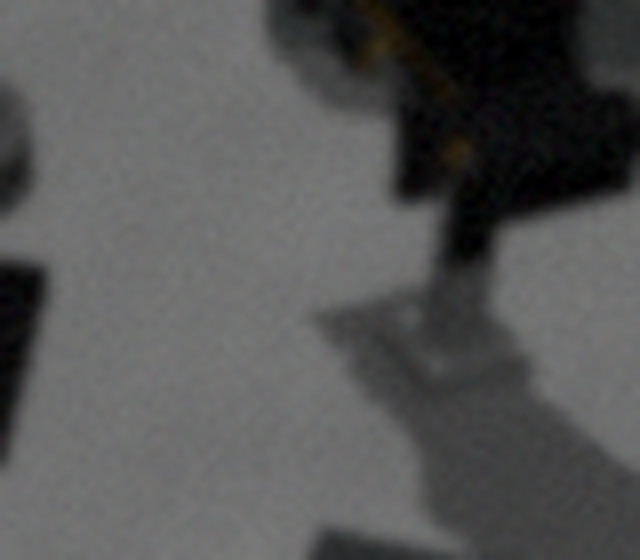

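View pics/t20.png

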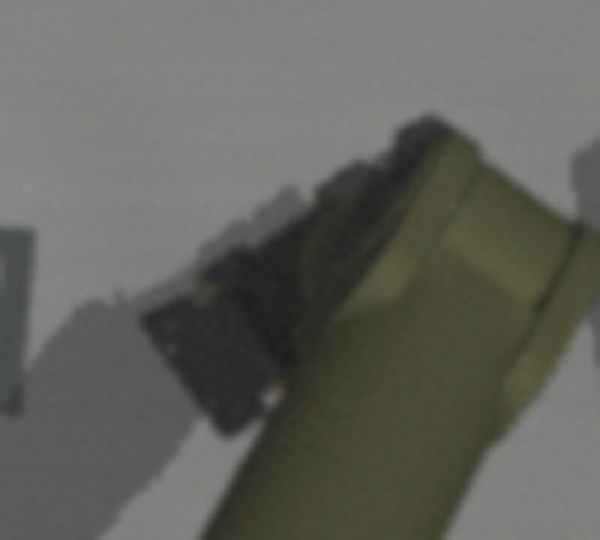

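```bash
python3 - <<'E'
from h import *
s=get_image("side")
f=lambda X,Y:((X+.5)/8-.5+270,(Y+.5)/8-.5+110)
for c in((385,338),(530,362),(436,392),(458,350)): print(c,onz(s,f(*c),.012).round(4))
for X in (438,492): print(onz(s,f(X,290),.05).round(4))
im=s["img"][110:180,270:350,::-1]; cv2.imwrite("pics/s21.png",cv2.resize(cv2.convertScaleAbs(im,alpha=2.5,beta=-60),None,fx=9,fy=9,interpolation=cv2.INTER_CUBIC))
E
```

```text
(385, 338) [ 0.3829 -0.3593  0.012 ]
(530, 362) [ 0.3164 -0.3567  0.012 ]
(436, 392) [ 0.3557 -0.3262  0.012 ]
(458, 350) [ 0.3493 -0.3581  0.012 ]
[ 0.3616 -0.3512  0.05  ]
[ 0.338  -0.3565  0.05  ]
```

View pics/s21.png

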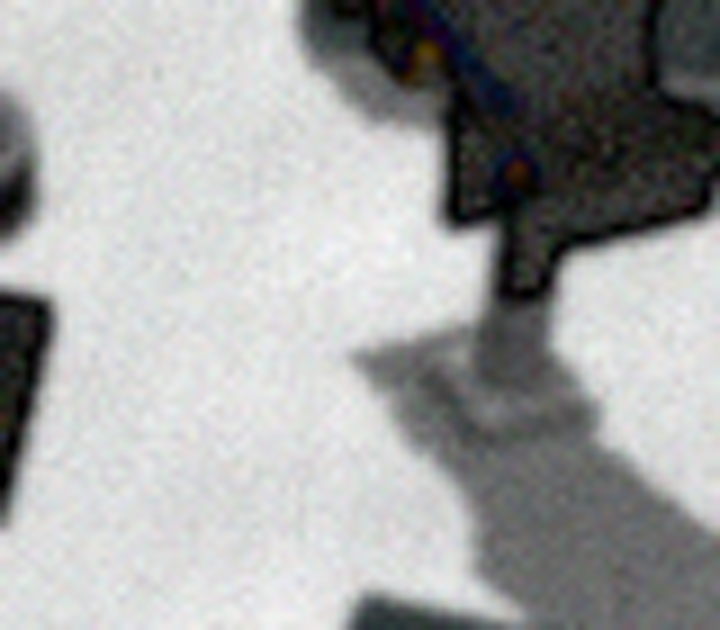

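```bash
python3 - <<'E'
from h import *
s=get_image("side")
f=lambda X,Y:((X+.5)/9-.5+270,(Y+.5)/9-.5+110)
for c in((428,378),(600,410),(488,437),(514,395)): print(c,onz(s,f(*c),.012).round(4))
for a in (480,548): print(onz(s,f(a,340),.03).round(4))
for C in ([.3624,-.3605],[.355,-.366],[.350,-.360]):
    print(C,[((proj(s,[C[0]+.0382*np.cos(np.radians(a)),C[1]+.0382*np.sin(np.radians(a)),.012])-[270,110]+.5)*9).round() for a in(-10.2,79.8,169.8)],[((proj(s,[*C,z])-[270,110]+.5)*9).round() for z in (.012,.076)])
E
```

```text
(428, 378) [ 0.3852 -0.3603  0.012 ]
(600, 410) [ 0.3148 -0.3554  0.012 ]
(488, 437) [ 0.357  -0.3285  0.012 ]
(514, 395) [ 0.3498 -0.3572  0.012 ]
[ 0.3665 -0.3667  0.03  ]
[ 0.3396 -0.3728  0.03  ]
[0.3624, -0.3605] [array([395., 363.]), array([457., 442.]), array([575., 410.])] [array([484., 386.]), array([501., 261.])]
[0.355, -0.366] [array([414., 357.]), array([477., 436.]), array([595., 404.])] [array([504., 380.]), array([521., 255.])]
[0.35, -0.36] [array([425., 368.]), array([487., 447.]), array([606., 415.])] [array([515., 391.]), array([532., 266.])]
```

Request:
drive_tool(increments="0 0 0 0 90;0 0 0 0 90;-2 0 -4 0 90;-3 0 -7.5 0 90;0 15 0 0 90;0 0 0 0 90")

```text
time: 27.3
position: [0.3489, -0.362, 0.0596]
tool_rot: [-1.435, 0.754, -0.75]
ft_force: [0.8, -0.7, -0.5]
grip_width: 0.642
```

```bash
python3 - <<'E'
from h import *
st(); s=get_image("side")
im=s["img"][110:180,270:350,::-1]; cv2.imwrite("pics/s22.png",cv2.resize(cv2.convertScaleAbs(im,alpha=2.5,beta=-60),None,fx=9,fy=9,interpolation=cv2.INTER_CUBIC))
E
```

```text
t 27.3 tcp [ 0.3489 -0.362   0.0596] hd -55.27 tilt 0.17 j [ 1.16  0.19 -0.44  1.98  0.1   1.   -0.29] F [ 0.8 -0.7 -0.5] w 55.8
```

View pics/s22.png

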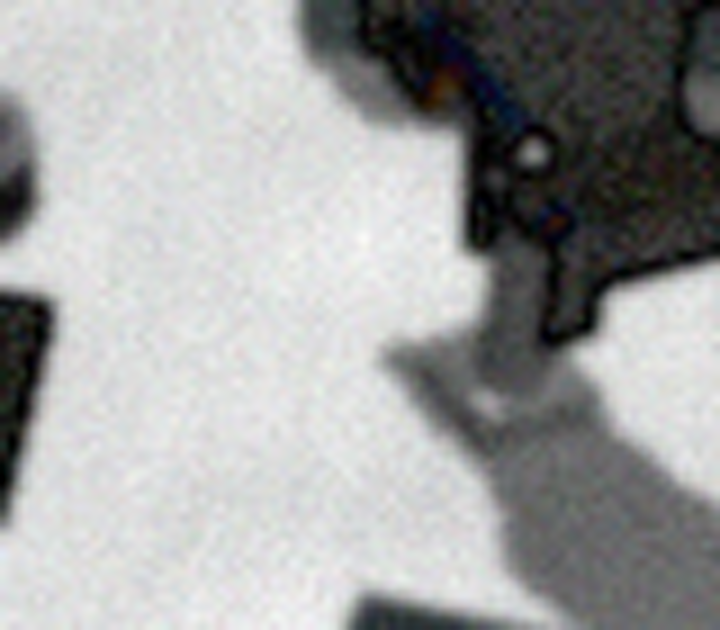

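Request:
drive_tool(increments="0 0 0 0 120;0 0 0 0 150;0 0 0 0 180;0 0 0 0 200;0 0 0 0 200;0 0 0 0 200;0 -10 0 0 200;0 -20 0 0 200;0 0 0 0 200", squeeze=30)

```text
time: 28.48
position: [0.3499, -0.3628, 0.0917]
tool_rot: [-1.437, 0.752, -0.752]
ft_force: [0.6, 0.2, -4.8]
grip_width: 0.392
```

```bash
python3 - <<'E'
from h import *
st(); s=get_image("side")
im=s["img"][100:180,270:350,::-1]; cv2.imwrite("pics/s23.png",cv2.resize(cv2.convertScaleAbs(im,alpha=2.5,beta=-60),None,fx=7,fy=7,interpolation=cv2.INTER_CUBIC))
E
```

```text
t 28.48 tcp [ 0.3499 -0.3628  0.0917] hd -55.25 tilt 0.02 j [ 1.17  0.15 -0.45  1.95  0.07  1.06 -0.27] F [ 0.6  0.2 -4.8] w 34.1
```

View pics/s23.png

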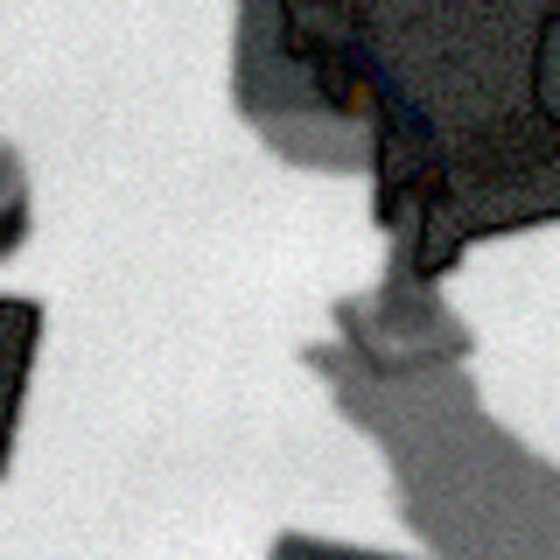

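```bash
python3 - <<'E'
from h import *
s=get_image("side"); p=ctrl.get_state()['position']
for z in(.032,.042,.092,.11): print(z,((proj(s,[p[0],p[1],z])-[270,100]+.5)*7).round(1))
u=np.array([.821,.571,0])
print(((proj(s,p+.0095*u)-[270,100]+.5)*7).round(1))
f=lambda X,Y:((X+.5)/7-.5+270,(Y+.5)/7-.5+100)
for c in((338,305),(380,370),(472,345)): print(onz(s,f(*c),.044))
E
```

```text
0.032 [406.6 341.9]
0.042 [408.7 326.8]
0.092 [419.5 249. ]
0.11 [423.5 220.3]
[402.5 256. ]
[ 0.386564   -0.36911462  0.044     ]
[ 0.35915354 -0.32094232  0.044     ]
[ 0.31546659 -0.35147982  0.044     ]
```

Request:
drive_tool(increments="0 -20 0 0 200;0 -35 0 0 200;0 -35 0 0 200;0 -18 0 0 200;-5 0 15 0 200;-9 0 27 0 200;-11 0 33 0 200;-11 0 33 0 200;-11 0 33 0 200;-11 0 33 0 200;-11 0 33 0 200;-11 0 33 0 200;-11 0 33 0 200;-11 0 33 0 200;-11 0 33 0 200;-8 0 24 0 200;-4.6 0 11.4 0 200;0 0 0 0 200")

```text
time: 30.82
position: [0.5854, -0.0449, 0.1979]
tool_rot: [-1.438, 0.752, -0.748]
ft_force: [0.5, 0.0, -4.5]
grip_width: 0.401
```

Request:
drive_tool(increments="0 0 0 -4 200;0 0 0 -8 200;0 0 0 -9 200;0 0 0 -9 200;0 0 0 -9 200;0 0 0 -6 200;0 0 0 -4 200;0 0 0 0 200;0 0 0 0 200")

```text
time: 31.95
position: [0.5856, -0.0473, 0.199]
tool_rot: [-1.57, 0.088, -0.087]
ft_force: [-0.4, -0.3, -4.7]
grip_width: 0.403
```

```bash
cat > m4.py <<'E'
import sys
from h import *
st(); s=get_image("side"); t=get_image("top")
n=sys.argv[1]
def sv(im,nm,c,k): cv2.imwrite(f"pics/{nm}.png",cv2.resize(cv2.convertScaleAbs(im["img"][c[1]:c[3],c[0]:c[2],::-1],alpha=2.2,beta=-40),None,fx=k,fy=k,interpolation=cv2.INTER_CUBIC))
sv(s,"S"+n,(200,120,310,220),7); sv(t,"T"+n,(200,140,310,220),7)
E
python3 m4.py 1
```

```text
t 31.95 tcp [ 0.5856 -0.0473  0.199 ] hd -6.39 tilt 0.05 j [ 0.77  0.31 -0.89  1.62  0.25  1.33 -0.26] F [-0.4 -0.3 -4.7] w 35.0
```

View pics/S1.png

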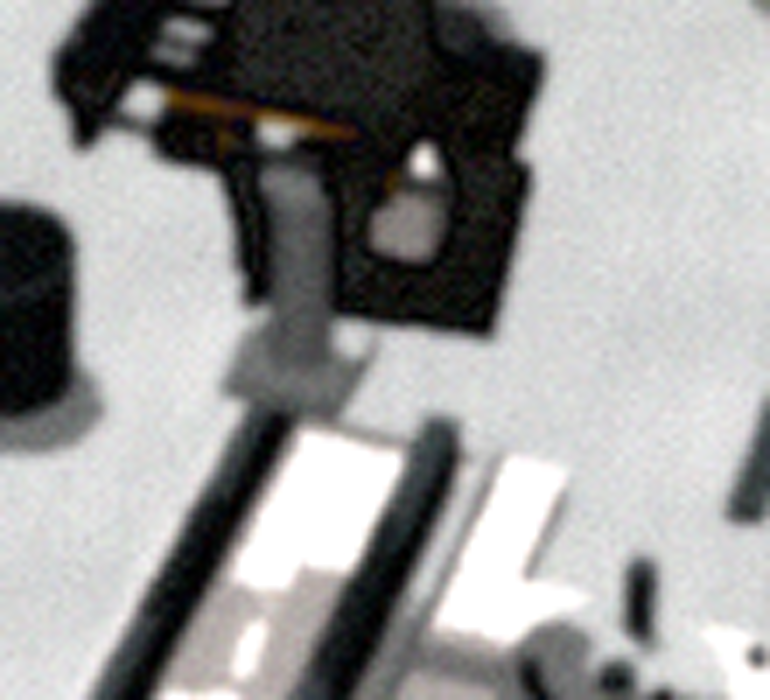

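```bash
python3 - <<'E'
from h import *
s=get_image("side"); p=ctrl.get_state()['position']
zf=p[2]-.0597
for z in(zf,zf+.012): print([((proj(s,[*(p[:2]+a*.027*XH+b*.027*YH),z])-[200,120]+.5)*7).round() for a,b in((1,-1),(1,1),(-1,1),(-1,-1))])
print(((proj(s,[*p[:2],zf+.012])-[200,120]+.5)*7).round(),((proj(s,[*p[:2],zf+.06])-[200,120]+.5)*7).round())
im=s["img"][150:190,225:260,::-1]; cv2.imwrite("pics/s24.png",cv2.resize(cv2.convertScaleAbs(im,alpha=2.5,beta=-60),None,fx=16,fy=16,interpolation=cv2.INTER_CUBIC))
E
```

```text
[array([271., 325.]), array([228., 402.]), array([345., 429.]), array([385., 351.])]
[array([270., 304.]), array([227., 381.]), array([344., 408.]), array([385., 330.])]
[307. 356.] [305. 271.]
```

View pics/s24.png

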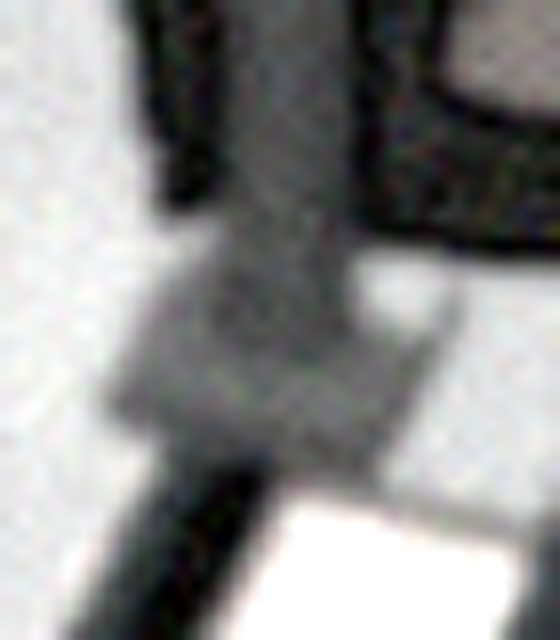

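Request:
drive_tool(increments="0 20 0 0 200;0 35 0 0 200;0 30 0 0 200;0 15 0 0 200;0 0 0 0 200")

```text
time: 32.72
position: [0.585, -0.0462, 0.0977]
tool_rot: [-1.569, 0.088, -0.083]
ft_force: [1.2, 1.2, -4.9]
grip_width: 0.399
```

```bash
python3 m4.py 2
```

```text
t 32.73 tcp [ 0.585  -0.0462  0.0977] hd -6.24 tilt 0.16 j [ 0.73  0.41 -0.85  1.73  0.33  1.15 -0.32] F [ 1.2  1.2 -4.9] w 34.7
```

View pics/S2.png

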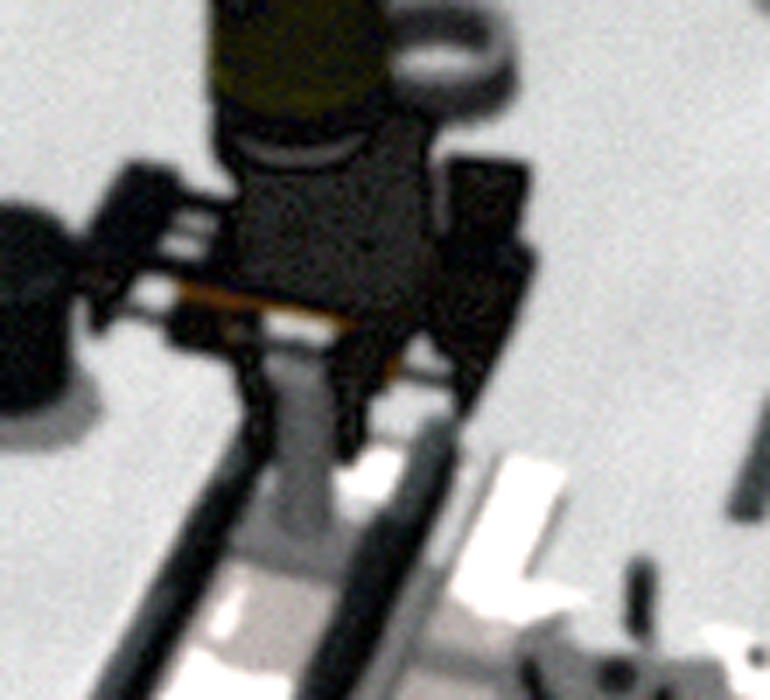

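Request:
drive_tool(increments="-3 8 0 0 200;0 8 0 0 200;0 2 0 0 200;0 2 0 0 200;0 0 0 0 200")

```text
time: 33.45
position: [0.5831, -0.046, 0.0792]
tool_rot: [-1.569, 0.086, -0.086]
ft_force: [0.4, -0.2, -4.5]
grip_width: 0.4
```

Request:
drive_tool(increments="0 1.5 0 0 200;0 1.5 0 0 200;0 1 0 0 200;0 0 0 0 200")

```text
time: 33.95
position: [0.5841, -0.0461, 0.0766]
tool_rot: [-1.57, 0.084, -0.087]
ft_force: [-0.9, -0.9, 6.6]
grip_width: 0.399
```

```bash
python3 m4.py 3
```

```text
t 33.95 tcp [ 0.5841 -0.0461  0.0766] hd -6.26 tilt 0.12 j [ 0.72  0.43 -0.84  1.76  0.35  1.11 -0.34] F [-0.9 -0.9  6.6] w 34.7
```

View pics/S3.png

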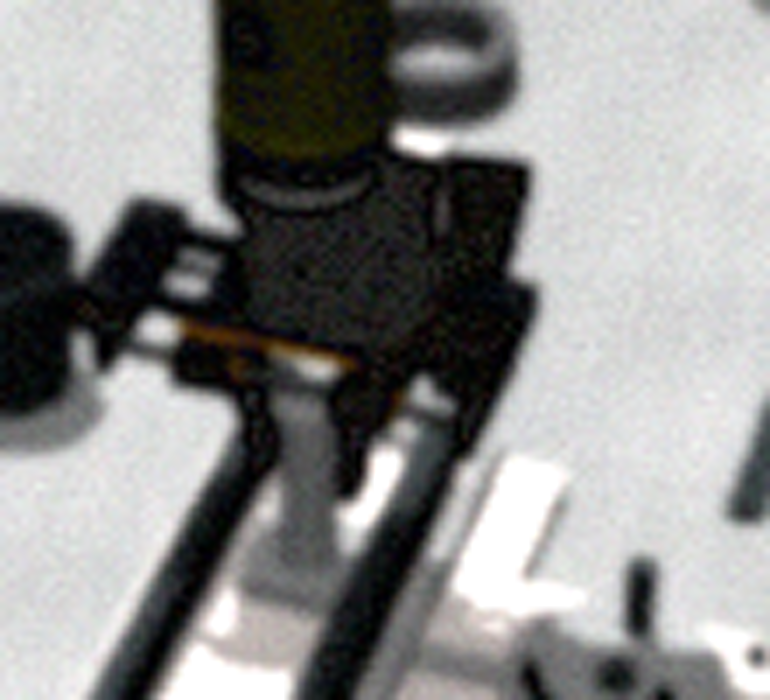

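Request:
drive_tool(increments="0 0 0 0 180;0 0 0 0 150;0 0 0 0 120;0 0 0 0 90;0 0 0 0 90;0 0 0 0 90;0 -25 0 0 90;0 -40 0 0 90;0 -45 0 0 60;0 -30 0 0 0;0 0 0 0 0")

```text
time: 35.42
position: [0.5846, -0.0458, 0.2178]
tool_rot: [-1.57, 0.082, -0.089]
ft_force: [-0.2, 0.1, -0.7]
grip_width: 0.901
```

```bash
python3 m4.py 4; python3 - <<'E'
from h import *
t=get_image("top"); 
cv2.imwrite("pics/pA2.png",cv2.resize(cv2.convertScaleAbs(t["img"][195:245,120:160,::-1],alpha=1.8,beta=-60),None,fx=12,fy=12,interpolation=cv2.INTER_CUBIC))
E
```

```text
t 35.42 tcp [ 0.5846 -0.0458  0.2178] hd -6.25 tilt 0.27 j [ 0.78  0.3  -0.9   1.6   0.24  1.35 -0.25] F [-0.2  0.1 -0.7] w 78.4
```

View pics/S4.png

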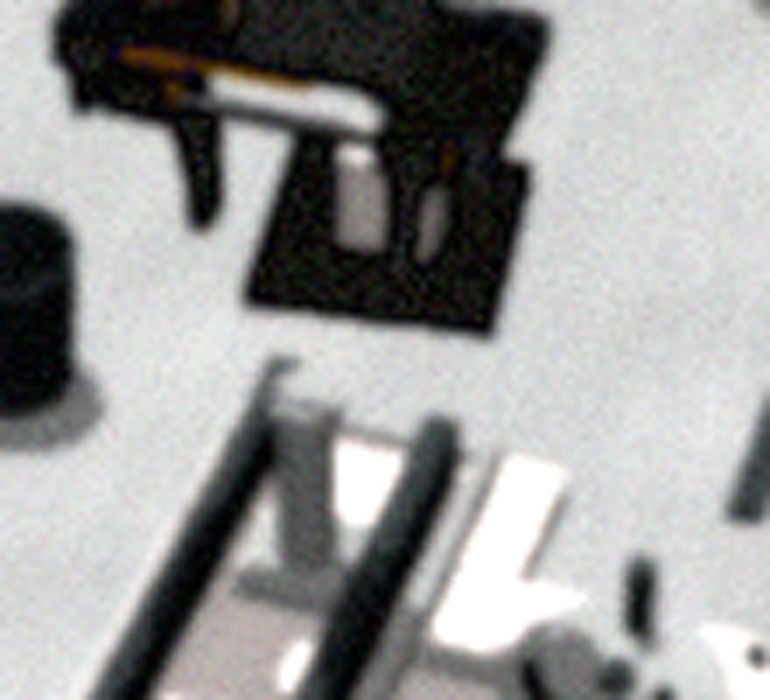

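View pics/pA2.png

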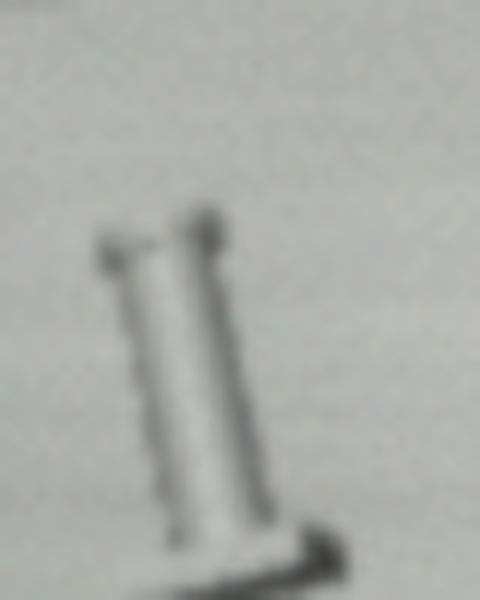

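```bash
cat > m5.py <<'E'
from h import *
t=get_image("top");s=get_image("side")
o=(115,205)
cv2.imwrite("pics/pA3.png",cv2.resize(cv2.convertScaleAbs(t["img"][205:260,115:165,::-1],alpha=1.8,beta=-60),None,fx=12,fy=12,interpolation=cv2.INTER_CUBIC))
cv2.imwrite("pics/sA3.png",cv2.resize(cv2.convertScaleAbs(s["img"][295:355,230:310,::-1],alpha=2,beta=-40),None,fx=9,fy=9,interpolation=cv2.INTER_CUBIC))
E
python3 m5.py
```

```text
(no output)
```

View pics/pA3.png

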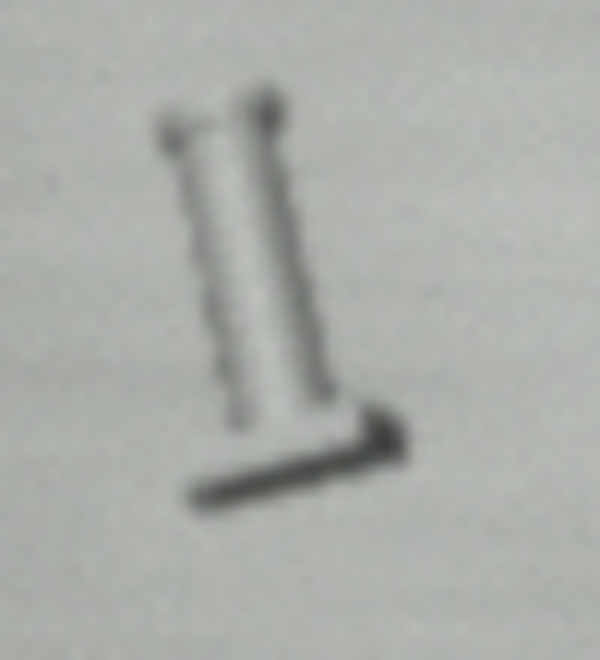

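View pics/sA3.png

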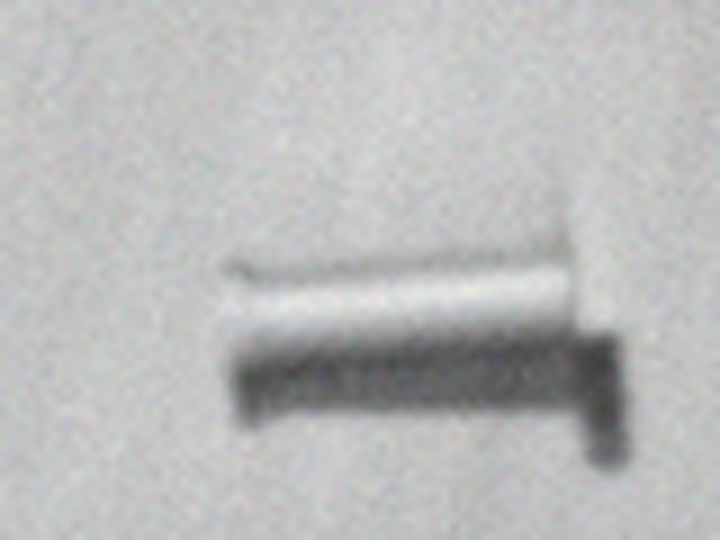

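```bash
python3 - <<'E'
from h import *
d=get_image("top");s=get_image("side")
f=lambda X,Y:((X+.5)/12-.5+115,(Y+.5)/12-.5+205)
c=onz(d,f(222,116),.018); u=np.array([np.cos(np.radians(13.5)),np.sin(np.radians(13.5))])
g=c[:2]-.025*u; print("cap",c,"grip",g,"foot",c[:2]-.11*u)
for P in([*c[:2],.018],[*c[:2],.036],[*(c[:2]-.11*u),.027],[*(c[:2]-.11*u),.0]):
    print(((proj(s,P)-[230,295]+.5)*9).round())
print(inc(g[0],g[1],.21)); st()
E
```

```text
cap [0.44592236 0.40130861 0.018     ] grip [0.42161311 0.39547248] foot [0.33896167 0.37562962]
[242. 325.]
[243. 292.]
[631. 302.]
[624. 351.]
[-207.9    4.5  421.4]
t 35.77 tcp [ 0.5824 -0.0461  0.214 ] hd -6.25 tilt 0.12 j [ 0.78  0.3  -0.9   1.61  0.24  1.35 -0.25] F [-0.8  1.  -0.7] w 86.6
```

Request:
drive_tool(increments="-10 0 20 0 0;-18 0 37 0 0;-20 0 40 0 0;-20 0 40 0 0;-20 0 40 0 0;-20 0 40 0 0;-20 0 40 0 0;-20 0 40 0 0;-20 0 40 0 0;-20 0 40 0 0;-20 0 44 0 0;0 0 0 0 0")

```text
time: 37.28
position: [0.4164, 0.4008, 0.2155]
tool_rot: [-1.567, 0.079, -0.075]
ft_force: [-0.4, -0.2, 0.5]
grip_width: 0.999
```

Request:
drive_tool(increments="0 0 0 -10 0;0 0 0 -10 0;0 0 0 -10 0;0 0 0 -10 0;0 0 0 -10 0;0 0 0 -10 0;0 0 0 -10 0;0 0 0 -10 0;0 0 0 -10 0;0 0 0 -10 0;0 0 0 -9.8 0;0 0 0 0 0")

```text
time: 38.78
position: [0.4217, 0.3947, 0.215]
tool_rot: [-1.09, -1.379, 1.381]
ft_force: [-0.9, -0.3, 0.5]
grip_width: 1.003
```

```bash
python3 - <<'E'
from h import *
st(); print(inc(.4216,.3955,.007)); d=shot("side","s30",5,(200,270,340,370)); print(proj(d,[.4216,.3955,.007]))
E
```

```text
t 38.77 tcp [0.4217 0.3947 0.215 ] hd 103.44 tilt 0.05 j [ 0.24  0.49 -1.35  1.62  0.49  1.43  0.64] F [-0.9 -0.3  0.5] w 87.3
[ 1.00e+00  2.08e+02 -2.00e-01]
[266.09919389 332.68508867]
```

View pics/s30.png

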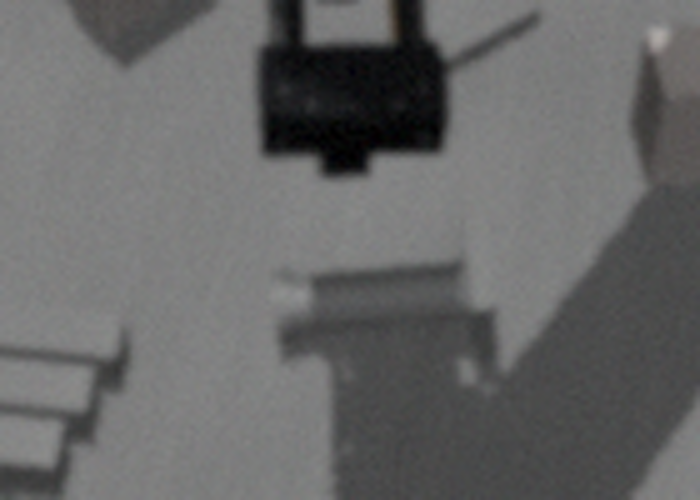

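Request:
drive_tool(increments="0 20 0 0 50;0 20 0 0 50;0 20 0 0 50;0 0 0 0 50")

```text
time: 39.33
position: [0.4212, 0.3939, 0.1527]
tool_rot: [-1.087, -1.378, 1.385]
ft_force: [-0.6, -0.5, -0.1]
grip_width: 0.812
```

```bash
python3 - <<'E'
from h import *
st()
E
```

```text
t 39.33 tcp [0.4212 0.3939 0.1527] hd 103.55 tilt 0.23 j [ 0.21  0.54 -1.3   1.69  0.54  1.33  0.61] F [-0.6 -0.5 -0.1] w 70.6
```

j3 eases off while descending (-1.30). Continue.

Request:
drive_tool(increments="0 35 0 0 50;0 40 0 0 50;0 30 0 0 50;0 15 0 0 50;0 0 0 0 50")

```text
time: 39.95
position: [0.4219, 0.3951, 0.035]
tool_rot: [-1.087, -1.38, 1.382]
ft_force: [0.2, 0.6, 0.2]
grip_width: 0.806
```

```bash
python3 - <<'E'
from h import *
st(); print(inc(.4216,.3955,.007)); d=shot("side","s31",6,(220,280,340,370))
E
```

```text
t 39.95 tcp [0.4219 0.3951 0.035 ] hd 103.56 tilt 0.05 j [ 0.11  0.66 -1.17  1.8   0.66  1.15  0.53] F [0.2 0.6 0.2] w 70.1
[ 0.4 28.   0.2]
```

View pics/s31.png

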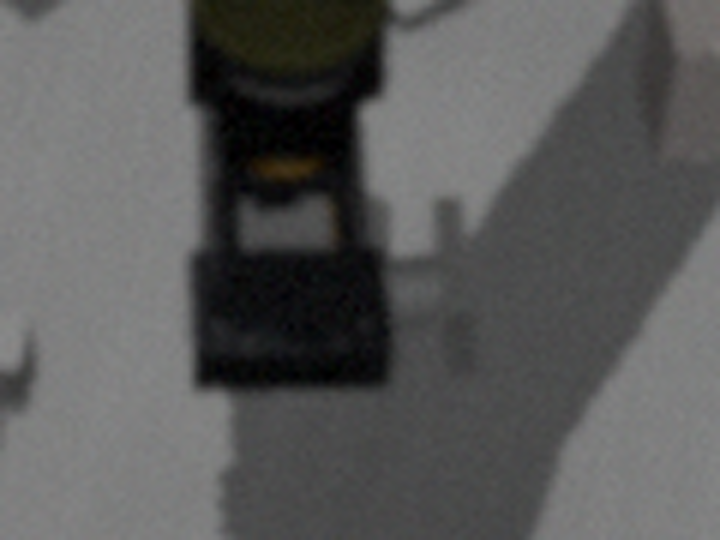

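Request:
drive_tool(increments="0 15 0 0 50;0 12 0 0 50;0 0 0 0 50;0 0 0 0 120;0 0 0 0 170;0 0 0 0 190;0 0 0 0 200;0 0 0 0 200;0 0 0 0 200", squeeze=6)

```text
time: 41.12
position: [0.4222, 0.3952, 0.0083]
tool_rot: [-1.088, -1.381, 1.381]
ft_force: [-0.2, 0.1, 0.3]
grip_width: 0.318
```

Request:
drive_tool(increments="0 -3 0 0 200;0 -3 0 0 200;0 -7 3 0 200;0 -7 3 0 200;0 -6.5 4 0 200;0 -6.5 4.4 0 200;0 -6 5 0 200;0 -5.5 5.5 0 200;0 -5 6 0 200;0 -4.4 6.3 0 200;0 -4 6.8 0 200;0 0 0 0 200;0 0 0 0 200")

```text
time: 42.75
position: [0.3793, 0.3848, 0.0661]
tool_rot: [-1.088, -1.381, 1.381]
ft_force: [0.6, -0.9, -0.7]
grip_width: 0.319
```

```bash
cat > m6.py <<'E'
import sys
from h import *
st(); s=get_image("side")
cv2.imwrite(f"pics/{sys.argv[1]}.png",cv2.resize(cv2.convertScaleAbs(s["img"][260:350,240:340,::-1],alpha=2.2,beta=-40),None,fx=7,fy=7,interpolation=cv2.INTER_CUBIC))
E
python3 m6.py A1
```

```text
t 42.75 tcp [0.3793 0.3848 0.0661] hd 103.54 tilt 0.02 j [ 0.19  0.56 -1.27  1.87  0.59  1.16  0.52] F [ 0.6 -0.9 -0.7] w 27.8
```

View pics/A1.png

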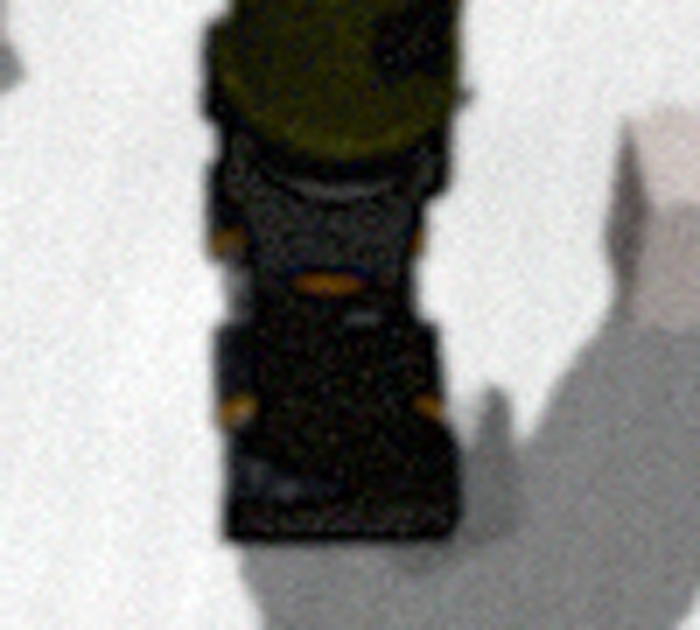

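Request:
drive_tool(increments="0 -3.2 7 0 200;0 -2.6 7.4 0 200;0 -2 7.5 0 200;0 -1.5 7.7 0 200;0 0 0 0 200;0 0 0 0 200")

```text
time: 43.55
position: [0.3504, 0.3779, 0.0756]
tool_rot: [-1.088, -1.381, 1.381]
ft_force: [-0.1, -0.4, 1.0]
grip_width: 0.319
```

```bash
python3 m6.py A2
```

```text
t 43.55 tcp [0.3504 0.3779 0.0756] hd 103.54 tilt 0.01 j [ 0.23  0.49 -1.31  1.92  0.52  1.14  0.52] F [-0.1 -0.4  1. ] w 27.7
```

View pics/A2.png

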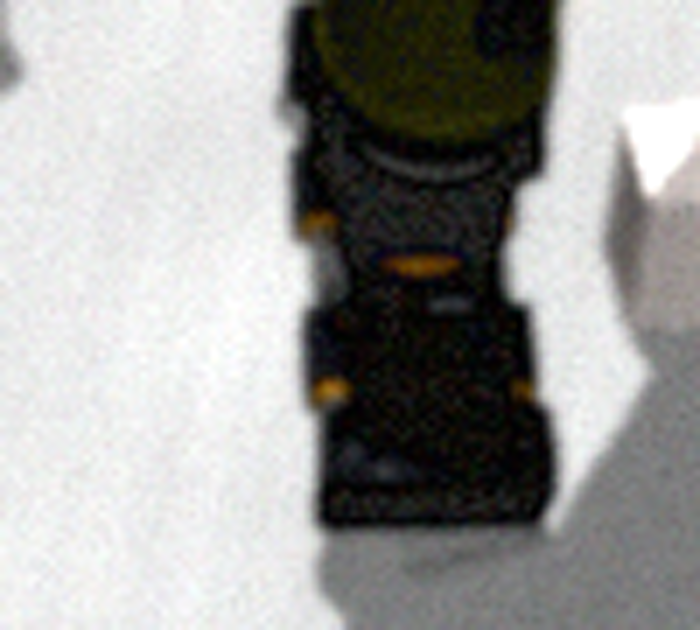

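Request:
drive_tool(increments="0 -0.5 7.7 0 200;0 0 7.7 0 200;0 1 7 0 200;0 1 5 0 200;0 0 0 0 200;0 0 0 0 200", squeeze=5)

```text
time: 44.35
position: [0.323, 0.3715, 0.0743]
tool_rot: [-1.088, -1.381, 1.382]
ft_force: [-0.4, -2.0, 6.1]
grip_width: 0.314
```

```bash
python3 m6.py A3
```

```text
t 44.35 tcp [0.323  0.3715 0.0743] hd 103.58 tilt 0.03 j [ 0.25  0.42 -1.33  1.97  0.46  1.11  0.53] F [-0.4 -2.   6.1] w 27.3
```

View pics/A3.png

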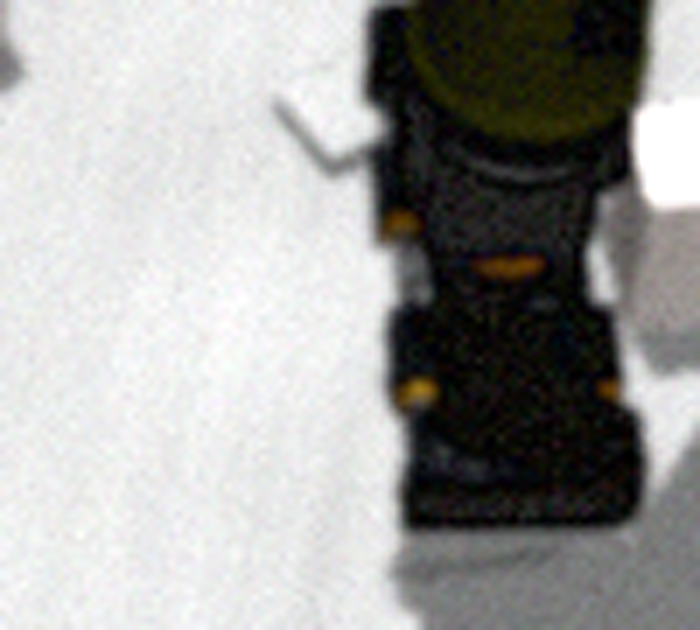

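Request:
drive_tool(increments="0 -1 2 0 200;0 0 0 0 200;0 0 0 0 190;0 0 0 0 170;0 0 0 0 150;0 0 0 0 120;0 0 0 0 90;0 0 0 0 90;0 0 0 0 90")

```text
time: 45.52
position: [0.3221, 0.371, 0.0749]
tool_rot: [-1.088, -1.381, 1.381]
ft_force: [-0.3, 0.9, -0.0]
grip_width: 0.637
```

```bash
python3 m6.py A4; python3 - <<'E'
from h import *
shot("top","tA4",6,(110,210,210,300))
E
```

```text
t 45.52 tcp [0.3221 0.371  0.0749] hd 103.54 tilt 0.0 j [ 0.26  0.42 -1.33  1.98  0.45  1.11  0.53] F [-0.3  0.9 -0. ] w 55.4
```

View pics/A4.png

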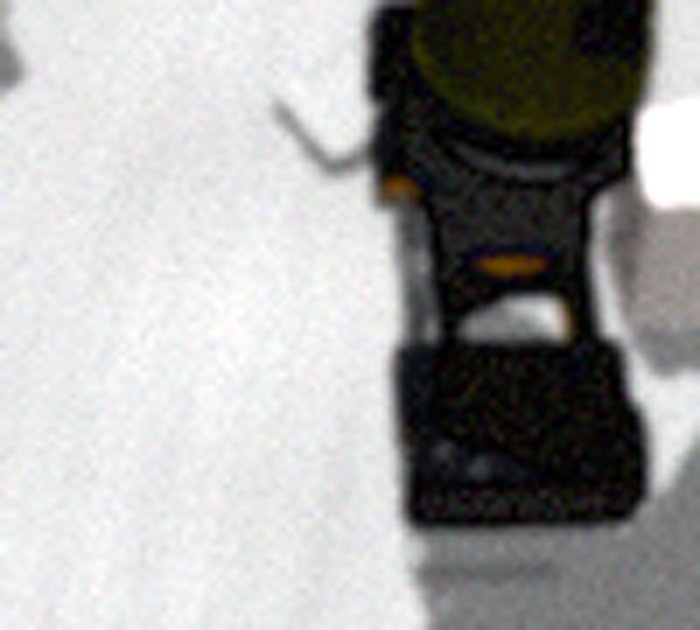

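View pics/tA4.png

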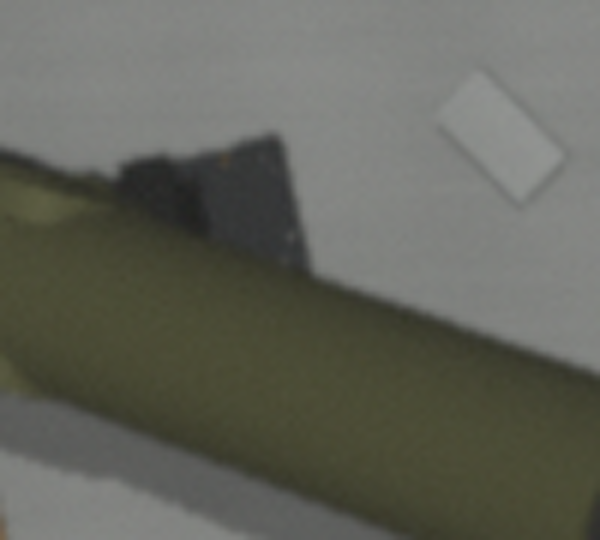

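```bash
python3 - <<'E'
from h import *
s=get_image("side"); p=ctrl.get_state()['position']
for C in(p[:2],p[:2]-[.01,0]):
  for P in([*C,.11],[*C,0.012]): print(((proj(s,P)-[240,260]+.5)*7).round())
  for a in(13.5,):
    R2=lambda a:np.array([np.cos(np.radians(a)),np.sin(np.radians(a))])
    print([((proj(s,[*(C+.027*i*R2(a)+.027*j*R2(a+90)),z])-[240,260]+.5)*7).round() for i,j,z in((1,1,.012),(-1,1,.012),(1,1,0),(-1,1,0),(1,-1,.012))])
  print("cap back",((proj(s,[C[0],C[1]-.018,.11])-[240,260]+.5)*7).round())
cv2.imwrite("pics/A5.png",cv2.resize(cv2.convertScaleAbs(s["img"][290:350,285:345,::-1],alpha=3,beta=-60),None,fx=12,fy=12,interpolation=cv2.INTER_CUBIC))
E
```

```text
[487. 353.]
[465. 499.]
[array([398., 568.]), array([547., 565.]), array([396., 584.]), array([544., 582.]), array([386., 435.])]
cap back [494. 309.]
[516. 359.]
[492. 504.]
[array([425., 573.]), array([574., 571.]), array([423., 590.]), array([571., 587.]), array([413., 440.])]
cap back [522. 315.]
```

View pics/A5.png

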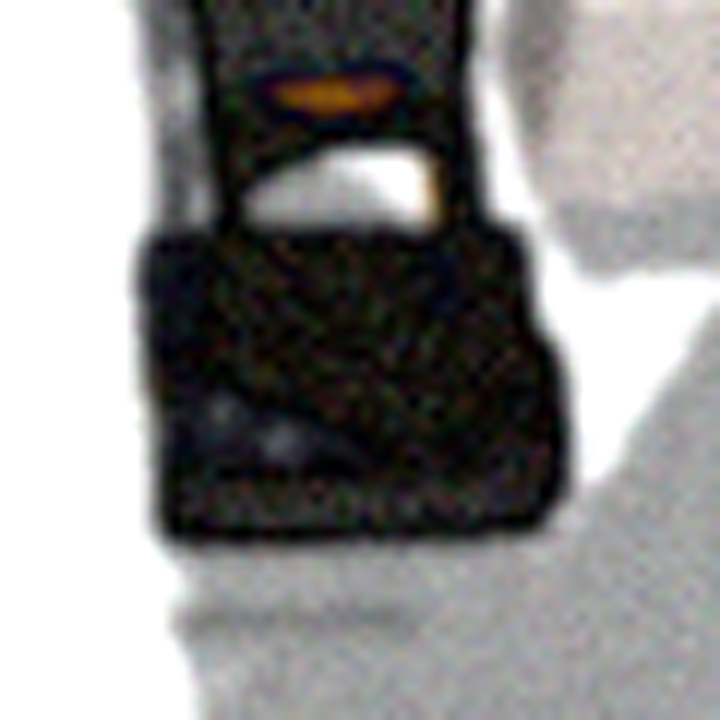

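Request:
drive_tool(increments="0 0 3 0 90;0 0 3 0 90;0 8 0 0 90;0 7 0 0 90;0 0 0 0 90;0 0 0 0 120;0 0 0 0 150;0 0 0 0 180;0 0 0 0 200;0 0 0 0 200;0 0 0 0 200", squeeze=30)

```text
time: 47.05
position: [0.3163, 0.3696, 0.06]
tool_rot: [-1.088, -1.381, 1.381]
ft_force: [-0.0, -1.0, 1.7]
grip_width: 0.398
```

```bash
python3 m6.py A6
```

```text
t 47.05 tcp [0.3163 0.3696 0.06  ] hd 103.55 tilt 0.01 j [ 0.23  0.42 -1.31  2.    0.46  1.07  0.52] F [-0.  -1.   1.7] w 34.7
```

View pics/A6.png

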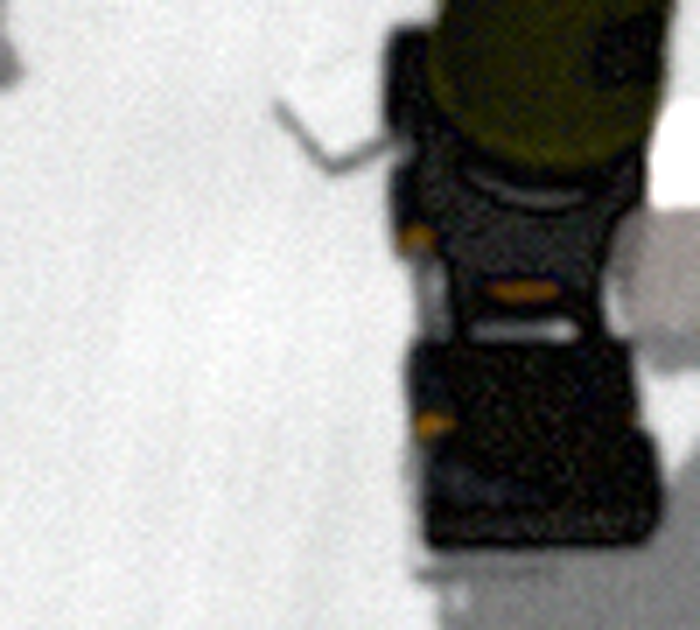

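Request:
drive_tool(increments="0 -10 0 0 200;0 -20 0 0 200;0 -15 0 0 200;0 0 0 0 200")

```text
time: 47.6
position: [0.3166, 0.3699, 0.1057]
tool_rot: [-1.09, -1.383, 1.38]
ft_force: [-0.3, 0.5, -3.5]
grip_width: 0.4
```

```bash
python3 m6.py A7
```

```text
t 47.6 tcp [0.3166 0.3699 0.1057] hd 103.53 tilt 0.12 j [ 0.29  0.31 -1.34  1.96  0.34  1.13  0.62] F [-0.3  0.5 -3.5] w 34.8
```

View pics/A7.png

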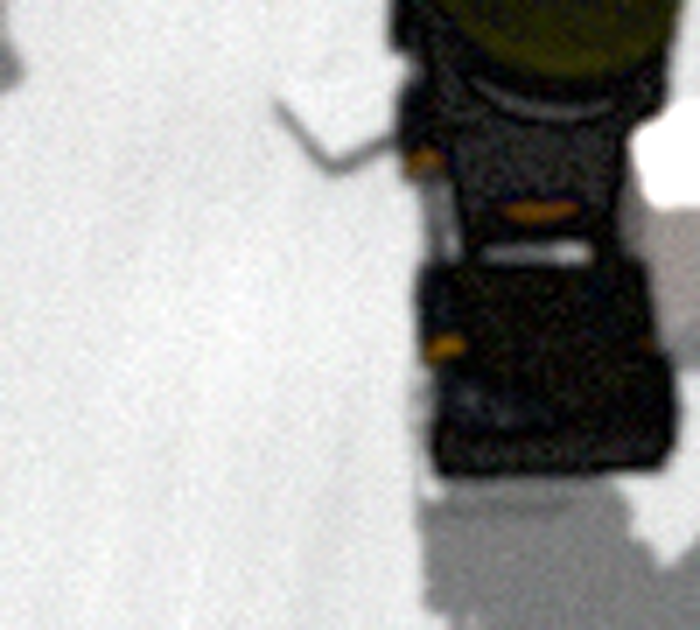

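Request:
drive_tool(increments="-15 -3 -7 0 200;-25 -6 -12 0 200;-33 -10 -16 0 200;-33 -12 -16 0 200;-33 -12 -16 0 200;-33 -12 -16 0 200;-33 -12 -16 0 200;-33 -12 -16 0 200;-33 -10 -16 0 200;-33 -6 -16 0 200;-33 0 -16 0 200;-33 0 -16 0 200;-30 0 -11.5 0 200;-15 0 0 0 200;-8 0 0 0 200;0 0 0 0 200")

```text
time: 49.65
position: [0.5999, 0.0034, 0.1997]
tool_rot: [-1.087, -1.381, 1.382]
ft_force: [0.5, -0.3, -4.1]
grip_width: 0.399
```

Request:
drive_tool(increments="0 0 0 4 200;0 0 0 6 200;0 0 0 6 200;0 0 0 3.8 200;0 0 0 0 200;0 0 0 0 200")

```text
time: 50.4
position: [0.6002, 0.0039, 0.2001]
tool_rot: [-1.258, -1.13, 1.13]
ft_force: [1.1, 1.0, -4.3]
grip_width: 0.394
```

```bash
python3 m4.py 5; python3 - <<'E'
from h import *
s=get_image("side"); p=ctrl.get_state()['position']; print(inc(.5938,.0325,.195), p[:2]@XH-.5561,p[:2]@YH-.0525)
zf=p[2]-.06
for z in(zf,zf+.012): print([((proj(s,[*(p[:2]+a*.027*XH+b*.027*YH),z])-[200,120]+.5)*7).round() for a,b in((1,-1),(1,1),(-1,1),(-1,-1))])
im=s["img"][160:210,215:265,::-1]; cv2.imwrite("pics/s34.png",cv2.resize(cv2.convertScaleAbs(im,alpha=2.5,beta=-60),None,fx=14,fy=14,interpolation=cv2.INTER_CUBIC))
E
```

```text
t 50.4 tcp [0.6002 0.0039 0.2001] hd 83.89 tilt 0.01 j [ 0.79  0.41 -1.06  1.58  0.36  1.36  1.15] F [ 1.1  1.  -4.3] w 34.3
[28.4  4.9  9.7] 0.040281520019288974 0.016572210904845723
[array([211., 392.]), array([166., 473.]), array([285., 501.]), array([327., 419.])]
[array([210., 372.]), array([164., 452.]), array([284., 480.]), array([327., 399.])]
```

View pics/S5.png

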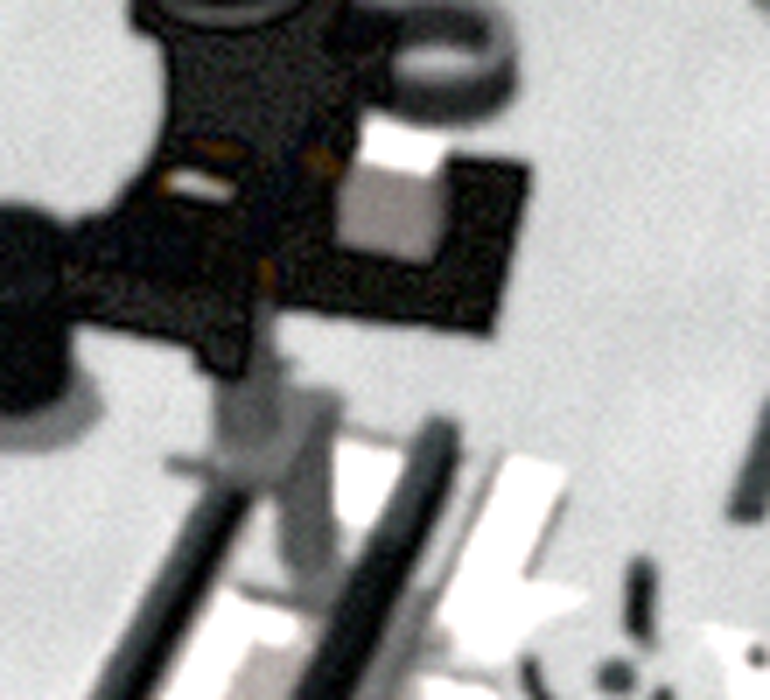

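View pics/s34.png

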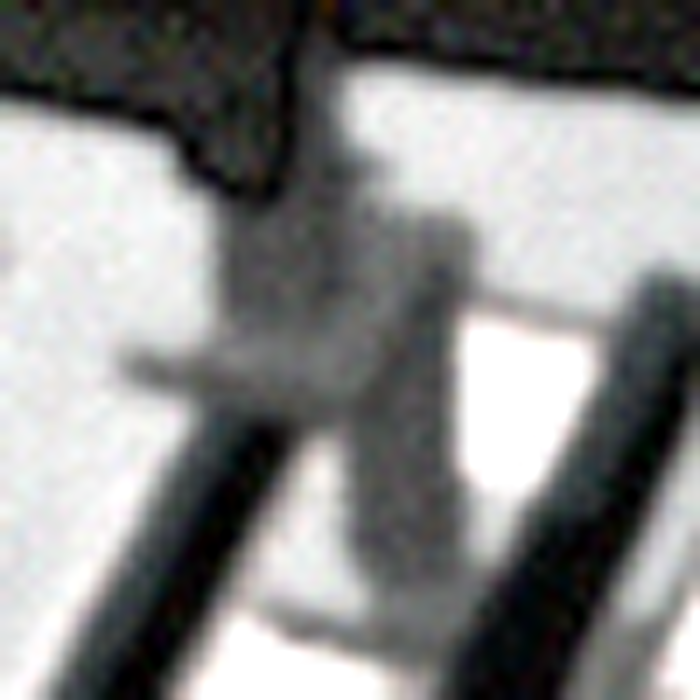

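Request:
drive_tool(increments="10 0 3 0 200;12 0 4 0 200;6.4 0 2.7 0 200;0 0 0 0 200;0 0 0 0 200")

```text
time: 51.18
position: [0.594, 0.0318, 0.1999]
tool_rot: [-1.26, -1.128, 1.129]
ft_force: [0.7, 0.5, -3.3]
grip_width: 0.401
```

```bash
st= ; python3 - <<'E'
from h import *
st(); s=get_image("side"); p=ctrl.get_state()['position']; print(p[:2]@XH-.5561,p[:2]@YH-.0525)
zf=p[2]-.06
for z in(zf,zf+.012): print([((proj(s,[*(p[:2]+a*.027*XH+b*.027*YH),z])-[210,165]+.5)*14).round() for a,b in((1,-1),(1,1),(-1,1),(-1,-1))])
im=s["img"][165:215,210:260,::-1]; cv2.imwrite("pics/s35.png",cv2.resize(cv2.convertScaleAbs(im,alpha=2.5,beta=-60),None,fx=14,fy=14,interpolation=cv2.INTER_CUBIC))
E
```

```text
t 51.17 tcp [0.594  0.0318 0.1999] hd 83.73 tilt 0.04 j [ 0.75  0.4  -1.07  1.6   0.36  1.36  1.1 ] F [ 0.7  0.5 -3.3] w 34.9
0.030923131242691637 0.04411772960485031
[array([277., 245.]), array([185., 410.]), array([426., 469.]), array([513., 301.])]
[array([275., 204.]), array([182., 369.]), array([425., 428.]), array([512., 260.])]
```

View pics/s35.png

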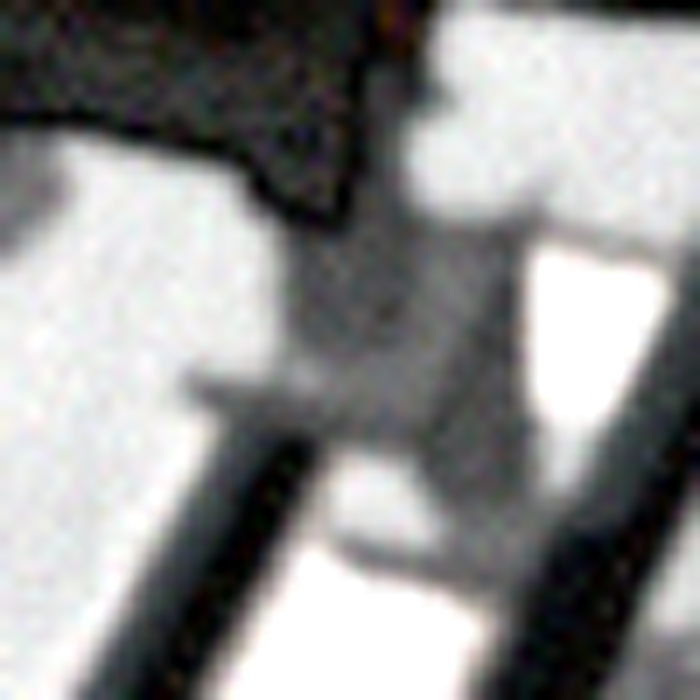

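Request:
drive_tool(increments="0 20 0 0 200;0 35 0 0 200;0 35 0 0 200;0 18 0 0 200;0 8 0 0 200;0 2 0 0 200;0 0 0 0 200")

```text
time: 52.1
position: [0.5947, 0.0325, 0.0829]
tool_rot: [-1.26, -1.13, 1.128]
ft_force: [0.0, 0.7, -4.6]
grip_width: 0.397
```

```bash
python3 m4.py 6
```

```text
t 52.1 tcp [0.5947 0.0325 0.0829] hd 83.75 tilt 0.1 j [ 0.7   0.51 -1.    1.73  0.46  1.16  1.02] F [ 0.   0.7 -4.6] w 34.5
```

View pics/S6.png

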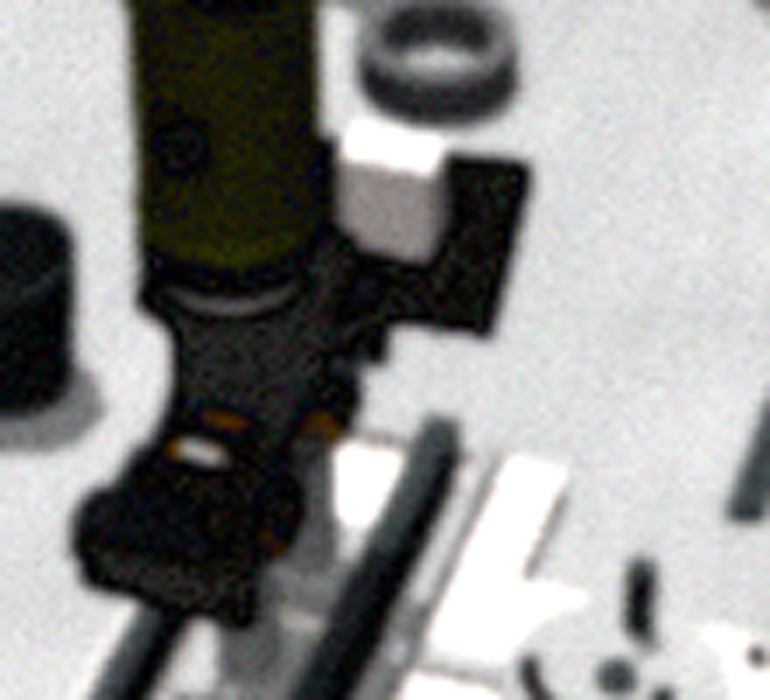

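Request:
drive_tool(increments="0 2 0 0 200;0 2 0 0 200;0 1.5 0 0 200;0 1.5 0 0 200;0 0 0 0 200")

```text
time: 52.82
position: [0.5941, 0.0323, 0.0752]
tool_rot: [-1.259, -1.129, 1.128]
ft_force: [-0.9, 0.5, -1.3]
grip_width: 0.396
```

Request:
drive_tool(increments="0 1.5 0 0 200;0 0 0 0 200")

```text
time: 53.08
position: [0.5949, 0.0323, 0.0752]
tool_rot: [-1.261, -1.129, 1.128]
ft_force: [-2.8, -1.1, 8.0]
grip_width: 0.402
```

Request:
drive_tool(increments="0 0 0 0 180;0 0 0 0 150;0 0 0 0 120;0 0 0 0 95;0 0 0 0 95;0 0 0 0 95;0 -25 0 0 95;0 -40 0 0 95;0 -45 0 0 95;0 -30 0 0 60;0 0 0 0 60")

```text
time: 54.45
position: [0.5954, 0.0328, 0.2159]
tool_rot: [-1.262, -1.132, 1.126]
ft_force: [-0.1, 0.1, 0.4]
grip_width: 0.738
```

Request:
drive_tool(increments="0 0 20 0 100;0 0 40 0 100;0 0 40 0 100;0 0 30 0 100;0 0 10 0 100;0 0 0 0 100")

```text
time: 55.2
position: [0.4538, 0.0467, 0.2126]
tool_rot: [-1.261, -1.125, 1.13]
ft_force: [0.9, -0.3, -0.8]
grip_width: 0.604
```

```bash
python3 m4.py 7
```

```text
t 55.2 tcp [0.4538 0.0467 0.2126] hd 83.66 tilt 0.18 j [ 1.12 -0.14 -1.17  1.89 -0.13  1.31  1.44] F [ 0.9 -0.3 -0.8] w 52.5
```

View pics/S7.png

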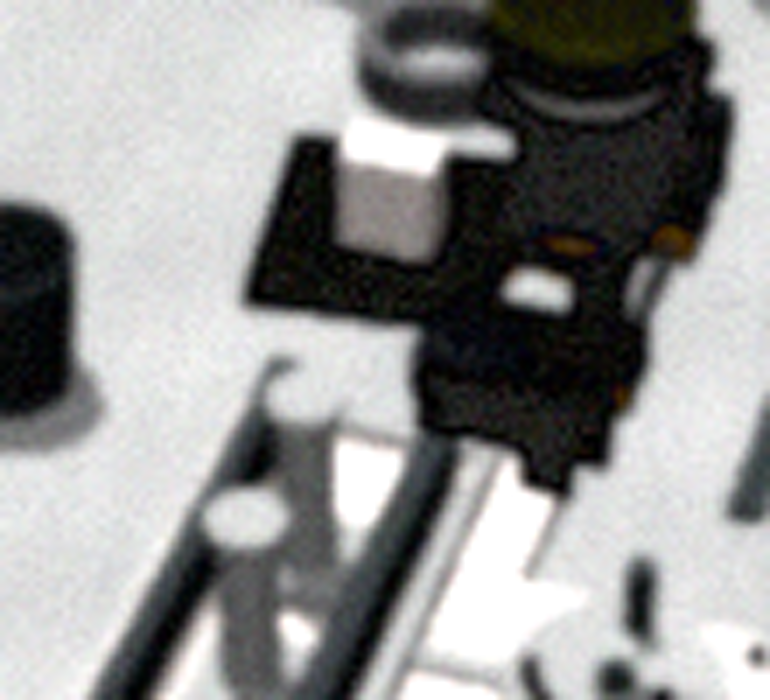

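View pics/T7.png

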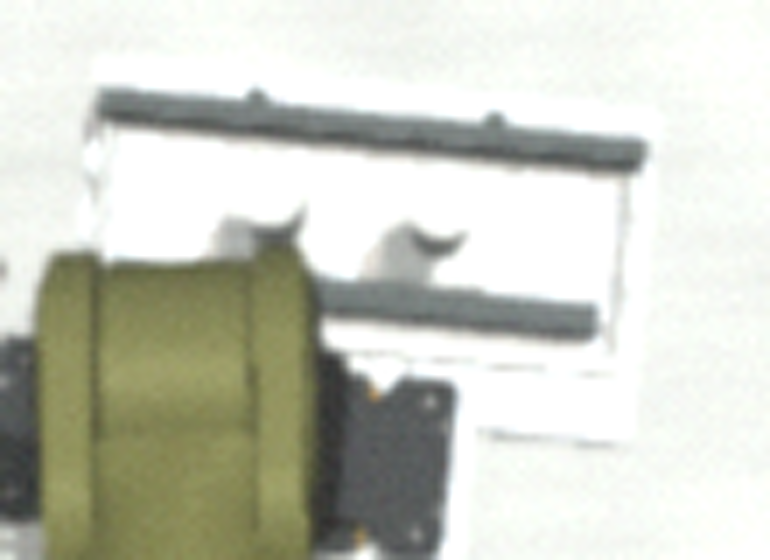

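```bash
python3 - <<'E'
from h import *
s=get_image("side")
def fx(x,y,z): return [*(XH*(.5561+x)+YH*(.0525+y)),z]
for y in(-.0342,.0446):
  print([((proj(s,fx(.0295,y,z))-[220,165]+.5)*11).round() for z in(.027,.08,.117,.125)], [((proj(s,fx(.0295+a*.027,y+.027,z))-[220,165]+.5)*11).round() for a in(-1,1) for z in(.015,.027)])
im=s["img"][165:230,220:265,::-1]; cv2.imwrite("pics/s36.png",cv2.resize(cv2.convertScaleAbs(im,alpha=2.5,beta=-80),None,fx=11,fy=11,interpolation=cv2.INTER_CUBIC))
E
```

```text
[array([273., 383.]), array([271., 253.]), array([269., 158.]), array([269., 137.])] [array([330., 495.]), array([330., 467.]), array([156., 452.]), array([155., 424.])]
[array([180., 568.]), array([175., 437.]), array([172., 342.]), array([171., 321.])] [array([237., 686.]), array([237., 657.]), array([ 58., 640.]), array([ 57., 611.])]
```

View pics/s36.png

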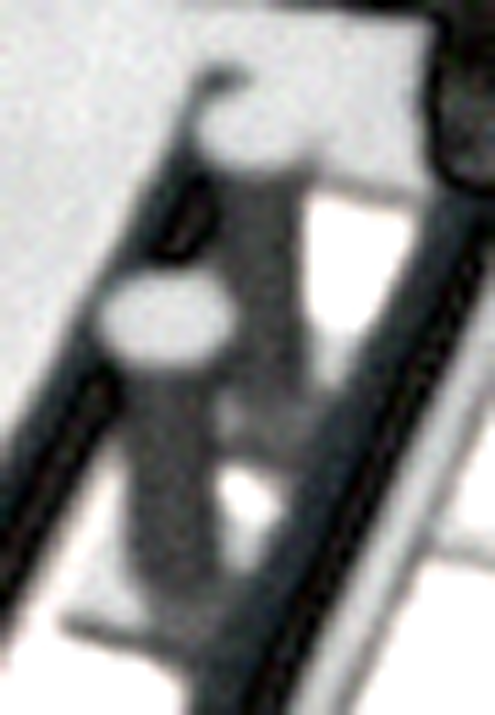

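Request:
drive_tool(increments="-20 0 5 0 130;-25 0 6 0 130;-30 0 6 0 130;0 0 0 -9 130;0 0 0 -10 130;0 0 0 -10 130;0 0 0 -10 130;0 0 0 -10 130;0 0 0 -10 130;0 0 0 -7 130;0 30 0 0 130;0 40 0 0 130;0 0 0 0 130")

```text
time: 56.98
position: [0.4275, -0.0243, 0.142]
tool_rot: [-0.556, -1.895, 1.89]
ft_force: [-0.0, 0.1, 0.9]
grip_width: 0.491
```

```bash
python3 - <<'E'
from h import *
camst(); print(inc(.4285,-.0265,.042)); shot("side","s40",5,(240,140,350,240))
E
```

```text
t 56.98 tcp [ 0.4275 -0.0243  0.142 ] hd 147.0 tilt 0.32 j [ 0.73 -0.08 -0.7   2.05 -0.06  1.16  2.63] F [-0.   0.1  0.9] w 42.7
rho 0.0299 ang -95.8
[ -2.6 100.    1.4]
```

View pics/s40.png

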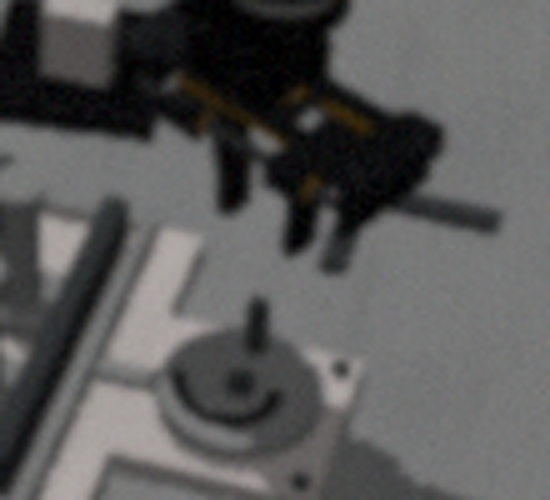

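Request:
drive_tool(increments="-2 0 1 7 130;0 40 0 0 130;0 40 0 0 130;0 15 0 0 130;0 5 0 0 130;0 0 0 0 130")

```text
time: 57.78
position: [0.4323, -0.0272, 0.0462]
tool_rot: [-0.668, -1.819, 1.815]
ft_force: [0.6, -0.7, -0.0]
grip_width: 0.489
```

```bash
python3 - <<'E'
from h import *
camst(); shot("side","s41",6,(240,150,340,240))
E
```

```text
t 57.77 tcp [ 0.4323 -0.0272  0.0462] hd 139.9 tilt 0.28 j [ 0.72  0.07 -0.73  2.14  0.06  0.94  2.4 ] F [ 0.6 -0.7 -0. ] w 42.5
rho 0.0328 ang -86.9
```

View pics/s41.png

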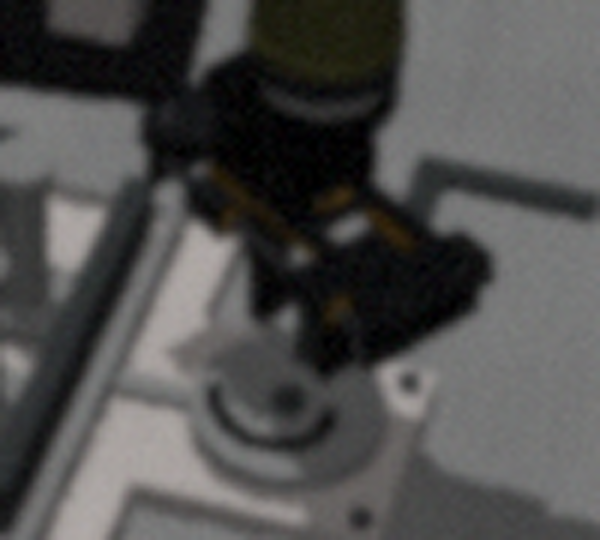

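Request:
drive_tool(increments="3 4 1.5 0 130;0 0 0 0 130;0 0 0 0 180;0 0 0 0 210;0 0 0 0 230;0 0 0 0 230;0 0 0 0 230", squeeze=15)

```text
time: 58.7
position: [0.4289, -0.0272, 0.0412]
tool_rot: [-0.669, -1.819, 1.816]
ft_force: [4.3, -3.5, -3.7]
grip_width: 0.156
```

```bash
python3 - <<'E'
from h import *
camst()
E
```

```text
t 58.7 tcp [ 0.4289 -0.0272  0.0412] hd 139.89 tilt 0.31 j [ 0.72  0.07 -0.73  2.16  0.06  0.93  2.4 ] F [ 4.3 -3.5 -3.7] w 13.5
rho 0.0327 ang -92.8
```

Request:
drive_tool(increments="3 0 1.8 0 230;3 0 1.4 0 230;3 0 1.1 0 230;3.4 0 0.8 0 230;3.4 0 0.5 0 230;3.3 0 0.2 0 230;0 0 0 0 230")

```text
time: 59.58
position: [0.4097, -0.0229, 0.0412]
tool_rot: [-0.671, -1.813, 1.82]
ft_force: [1.7, -12.7, -2.1]
grip_width: 0.155
```

```bash
python3 - <<'E'
from h import *
camst()
E
```

```text
t 59.58 tcp [ 0.4097 -0.0229  0.0412] hd 139.78 tilt 0.39 j [ 0.73  0.02 -0.74  2.2   0.02  0.92  2.42] F [  1.7 -12.7  -2.1] w 13.5
rho 0.0352 ang -126.2
```

Request:
drive_tool(increments="4.4 0 -1.3 8 230;4.4 0 -1.3 8 230;4.4 0 -1 8 230;4.4 0 -0.3 8 230;4.4 0 -0.3 8 230;4.4 0 -0.3 8 230;4.4 0 -0.3 8 230;4.4 0 -0.3 8 230;4.4 0 -0.3 8 230")

```text
time: 60.7
position: [0.3976, 0.0177, 0.0409]
tool_rot: [-1.367, -0.909, 0.923]
ft_force: [-13.2, -4.8, 18.9]
grip_width: 0.153
```

```bash
python3 - <<'E'
from h import *
camst()
E
```

```text
t 60.7 tcp [0.3976 0.0177 0.0409] hd 67.58 tilt 0.51 j [ 0.68  0.   -0.78  2.21  0.01  0.94  1.07] F [-13.2  -4.8  18.9] w 13.3
rho 0.0351 ang 159.7
```

Request:
drive_tool(increments="4.4 0 -1 8 230;4.4 0 -1 8 230;4.4 0 -0.6 8 230;4.4 0 -0.3 8 230;4.4 0 -0.3 8 230")

```text
time: 61.32
position: [0.4131, 0.0365, 0.0405]
tool_rot: [-1.534, -0.372, 0.385]
ft_force: [-12.4, 3.9, 14.6]
grip_width: 0.154
```

```bash
python3 - <<'E'
from h import *
camst()
E
```

```text
t 61.33 tcp [0.4131 0.0365 0.0405] hd 27.68 tilt 0.53 j [ 0.64  0.05 -0.79  2.18  0.04  0.94  0.3 ] F [-12.4   3.9  14.6] w 13.4
rho 0.0356 ang 119.3
```

Request:
drive_tool(increments="4.4 0 -0.5 8 230;4.4 0 -0.5 8 230;4.4 0 -0.3 8 230;4.4 0 -0.3 8 230;2 0 0 3 230;1 0 0 0 230;0 0 0 0 230")

```text
time: 62.2
position: [0.4343, 0.042, 0.0406]
tool_rot: [-1.564, 0.101, -0.091]
ft_force: [-9.4, 8.9, 9.3]
grip_width: 0.154
```

```bash
python3 - <<'E'
from h import *
camst()
E
```

```text
t 62.2 tcp [0.4343 0.042  0.0406] hd -7.0 tilt 0.46 j [ 0.59  0.1  -0.76  2.13  0.08  0.94 -0.34] F [-9.4  8.9  9.3] w 13.4
rho 0.0367 ang 84.1
```

Near the stop; push a bit further to feel it.

Request:
drive_tool(increments="2 0 -1 0 230;2 0 0 0 230;2 0 0 0 230;0 0 0 0 230")

```text
time: 62.7
position: [0.4362, 0.0413, 0.04]
tool_rot: [-1.564, 0.107, -0.083]
ft_force: [-19.3, 12.0, 18.2]
grip_width: 0.152
```

```bash
python3 - <<'E'
from h import *
camst()
E
```

```text
t 62.7 tcp [0.4362 0.0413 0.04  ] hd -6.96 tilt 0.9 j [ 0.58  0.12 -0.76  2.12  0.09  0.95 -0.34] F [-19.3  12.   18.2] w 13.3
rho 0.0363 ang 80.9
```

Request:
drive_tool(increments="-3.5 0 -1 0 230;0 0 0 0 180;0 0 0 0 140;0 0 0 0 140;0 0 0 0 140;0 -20 0 0 140;0 -40 0 0 140;0 -45 0 0 140;0 -30 0 0 140;-40 0 0 0 140;0 0 0 0 140")

```text
time: 64.08
position: [0.3994, 0.04, 0.1763]
tool_rot: [-1.57, 0.094, -0.101]
ft_force: [1.7, -0.3, -0.1]
grip_width: 0.452
```

```bash
python3 m4.py 8; python3 - <<'E'
from h import *
s=get_image("side")
for q in(AX+.034*YH,AX-.034*YH): print([((proj(s,[*q,z])-[230,170]+.5)*7).round() for z in(.033,.073)])
shot("side","s50",7,(230,170,330,250))
E
```

```text
t 64.08 tcp [0.3994 0.04   0.1763] hd -7.11 tilt 0.25 j [ 0.64 -0.21 -0.71  2.06 -0.15  1.24 -0.13] F [ 1.7 -0.3 -0.1] w 39.3
[array([392., 386.]), array([396., 324.])]
[array([434., 280.]), array([439., 218.])]
```

View pics/s50.png

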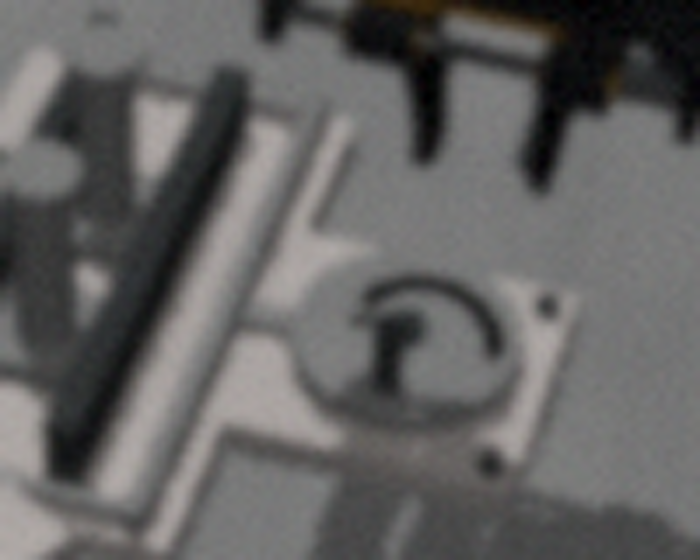

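View pics/S8.png

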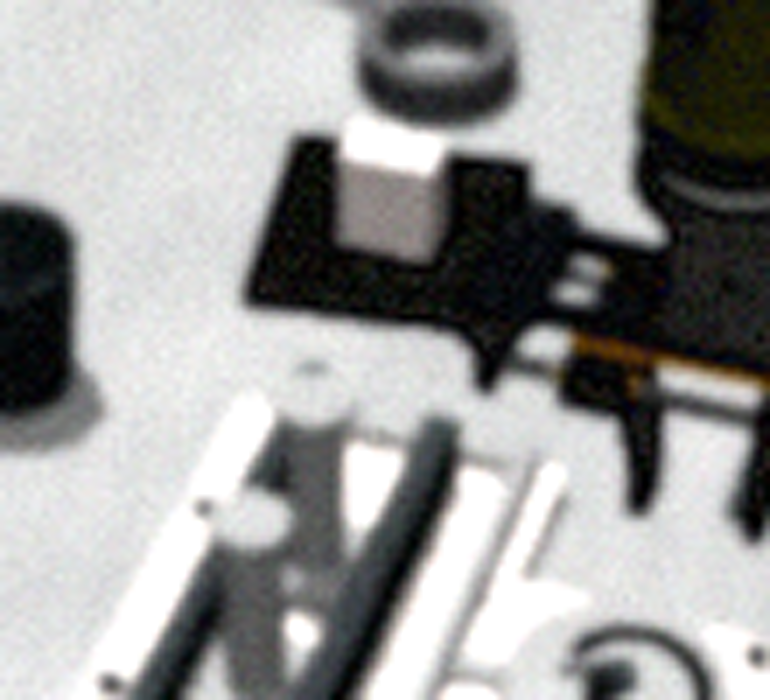

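Request:
drive_tool(increments="0 -20 -20 0 60;0 -20 -40 0 60;0 0 -50 0 60;0 0 -50 0 60;0 0 -50 0 60;0 0 -50 0 60;0 0 -50 0 60;0 0 -30 0 60;0 0 0 0 60")

```text
time: 65.4
position: [0.358, -0.2997, 0.2145]
tool_rot: [-1.566, 0.099, -0.102]
ft_force: [0.2, -0.1, -0.5]
grip_width: 0.765
```

```bash
python3 - <<'E'
from h import *
st(); t=get_image("top"); s=get_image("side")
cv2.imwrite("pics/tf.png",cv2.resize(t["img"][140:235,200:305,::-1],None,fx=7,fy=7,interpolation=cv2.INTER_CUBIC))
cv2.imwrite("pics/sf.png",cv2.resize(cv2.convertScaleAbs(s["img"][150:260,200:310,::-1],alpha=2.2,beta=-60),None,fx=7,fy=7,interpolation=cv2.INTER_CUBIC)); save(t,"tfull"); 
E
```

```text
t 65.4 tcp [ 0.358  -0.2997  0.2145] hd -7.35 tilt 0.16 j [ 0.89 -0.06 -0.24  1.89 -0.02  1.31  0.53] F [ 0.2 -0.1 -0.5] w 66.6
```

View pics/tf.png

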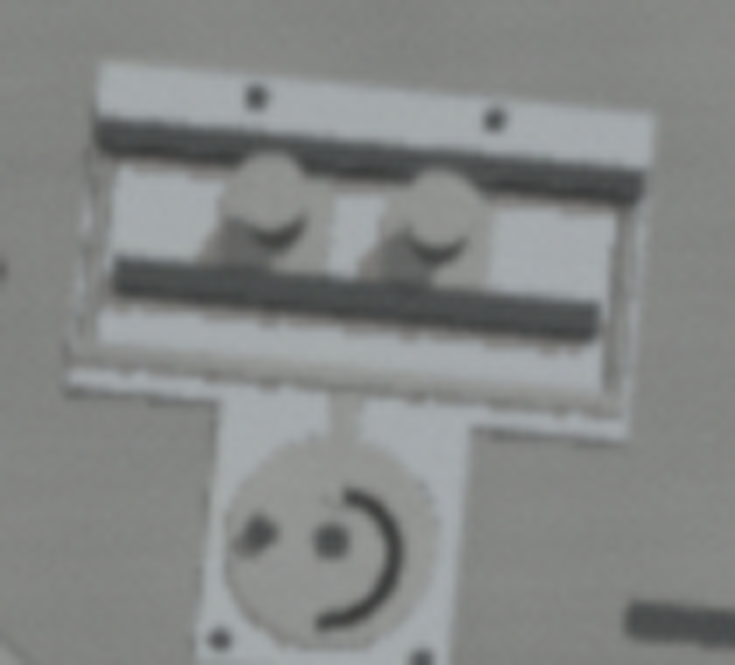

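View pics/sf.png

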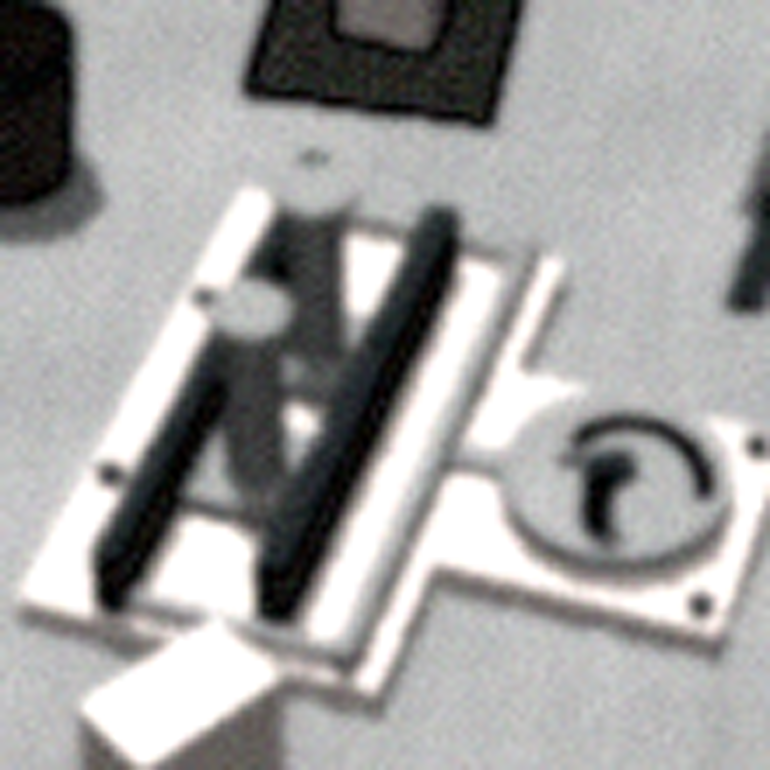

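View pics/tfull.png

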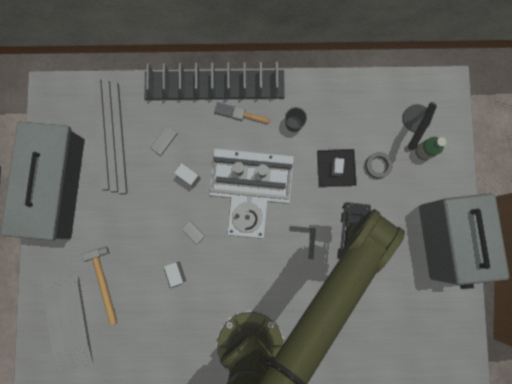

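```bash
python3 - <<'E'
from h import *
t=get_image("top"); s=get_image("side")
for n,c,cs in(("A",(268,193),(250,309)),("B",(437,212),(316,185))):
    p=onz(t,((c[0]+.5)/7-.5+200,(c[1]+.5)/7-.5+140),.125)[:2]; print(n,'top cap',(p@XH-.5561).round(4),(p@YH-.0525).round(4))
    p=onz(s,((cs[0]+.5)/7-.5+200,(cs[1]+.5)/7-.5+150),.125)[:2]; print(n,'side cap',(p@XH-.5561).round(4),(p@YH-.0525).round(4))
g=lambda X,Y,z:(lambda p:((p@XH-.5561).round(4),(p@YH-.0525).round(4)))(onz(t,((X+.5)/7-.5+200,(Y+.5)/7-.5+140),z)[:2])
print("jaw lower edge",g(560,203,.015),g(140,160,.015),"fence top edge",g(180,262,.053),g(520,292,.053))
print("foot right edges",g(331,250,.027),g(491,260,.027), "foot left A", g(212,230,.027), 'B',g(372,240,.027))
cv2.imwrite("pics/tf2.png",cv2.resize(cv2.convertScaleAbs(t["img"][155:190,222:278,::-1],alpha=2.6,beta=-170),None,fx=13,fy=13,interpolation=cv2.INTER_CUBIC))
E
```

```text
A top cap 0.0266 0.0453
A side cap 0.0288 0.0445
B top cap 0.0255 -0.0343
B side cap 0.0287 -0.039
jaw lower edge (np.float64(0.0531), np.float64(-0.0951)) (np.float64(0.054), np.float64(0.1165)) fence top edge (np.float64(-0.0004), np.float64(0.0882)) (np.float64(0.0013), np.float64(-0.0784))
foot right edges (np.float64(0.0164), np.float64(0.0161)) (np.float64(0.0193), np.float64(-0.0633)) foot left A (np.float64(0.0206), np.float64(0.076)) B (np.float64(0.0234), np.float64(-0.0036))
```

View pics/tf2.png

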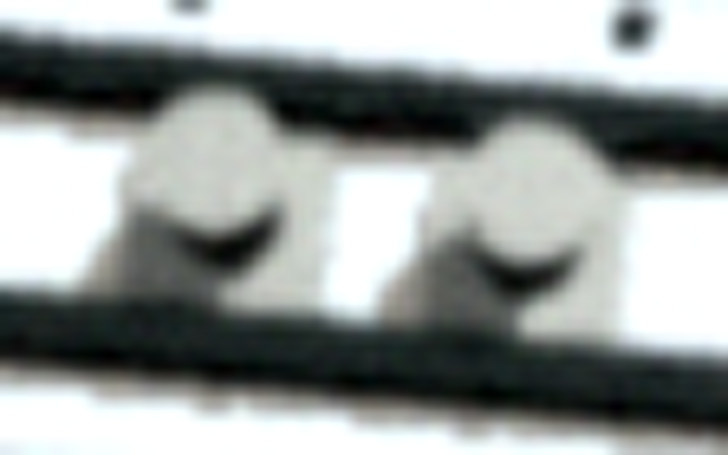

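```bash
python3 -c "
from bench import workorder
print(workorder.close_job())"
```

```text
the job is handed in; nothing more can be done
None
```

The job is handed in, done in the order asked, at about 65 s of the 210 s allowed. The hand-in gave no verdict.

**What I did**
- I turned the cam anticlockwise onto its slack stop.
- I set the aluminium block from the channel upright in the black tray.
- There were only two posts. One was knocked about 4 cm aside during the run, so I measured it again before gripping it. I stood both up on the bench first, then lowered them into the channel.
- I turned the cam clockwise onto its tight stop and moved the arm clear.

**Last checks**
- **Cam:** the peg sits within a pixel of where it should be when tight, in both camera views.
- **Jaw:** its face measures 53–54 mm from the fence, which matches the 54 mm feet.
- **Posts:** in the top view the caps are 25.5–26.6 mm from the fence face, where 27 is expected for upright posts. The feet look flush with the jaw and square to the fence. The posts stand at y = +45 and −34.
- **Block:** it is standing in the tray.
- **Bystanders:** they looked untouched in the last top view. The square was partly hidden by the arm.

**What disagreed**
- The side view puts the caps 2–3 mm further from the fence than the top view, and one cap 5 mm off in y. One post also seemed to lean about 1.6° in the side view before clamping, but the top view shows no lean after.
- When I gripped the standing posts to carry them, the opening read 34–35 mm. That fits neither the 28 mm tube nor the 36 mm cap exactly, so the fingers were probably on the cap. Both posts still hung plumb and went in flat.

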